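# Try out the folding stay of a tool chest

## Task

The folding stay on this tool chest has just been fitted and needs trying out. Raise the lid by its steel rail until the stay snaps straight and locks, and let go so that the lid stands open by itself; then push the red knob of the stay with a light fingertip to break the joint, and lower the lid in hand until it is fully shut and let go. Do not strain the stay or shift its foot, never let the lid fall, and leave the other things on the bench alone.

Things in the scene. Friction and masses are not known exactly. Their poses are not given: they have to be found in the camera images.
- chest: Open plywood tool chest fixed to the bench, 210 deep (its x) by 320 wide (its y) by 110 high; origin at the centre of its underside. Its x axis points away from its front, towards the hinge side; y to its left, where the stay is; z up. The wooden lid, 15 thick, lies on its top edges.
- lid (a joint): Lid angle in rad: 0 shut, growing as the front edge rises. The stay locks somewhere between 0.93 and 1.19 (its ends are set differently each time) and also stops the lid from opening further. The lid weighs 0.6 to 0.9 kg; its stiff hinge (0.4 N m) holds it high up where it is left, but lower down it falls shut.
- lid_hinge (a point): Middle of the lid's hinge line, at the chest's far top edge (105 behind the chest's centre, 110 up). The hinge line runs along the chest's y.
- rail (a point): Middle of the lid's steel grab rail: round bar, diameter 14, 170 long along the chest's y, 250 from the hinge line, 40 in front of the lid's front edge, centre 7.5 above the lid's underside; brackets 75 either side of the middle. Moves with the lid; it can turn between gripping fingers, so the gripper may keep pointing down. Raising takes about 5 N until the stay is taut.
- stay_upper (a joint): Stay's knee angle in rad: -0.1 to 0.1 folded with the lid shut, 2.67 links in line, 2.97 locked against its stop. A spring pushes it towards locked: with the lid fully raised it snaps over and the lid sinks 0.02 rad. To break it push the knee back through in line to about 2.2; let go above 2.45 it springs back and locks, below about 1.8 the lid may fall.
- knee (a point): Middle of the red knob on the knee: cylinder 16 in diameter, 40 long along the chest's y, its middle 52 left of the lid's edge. Locked, it is 36 to 52 above the chest's top edge, 85 to 110 in front of the hinge line. Push it away from the chest's front, square to the line foot-knob (about 30 deg below level), with about 4 N over 27 mm; it moves on a 77 radius about the foot.
- foot (a point): Pin of the stay's foot, a brass disc 20 in diameter clamped in an upright slot on the chest's left side, 120 in front of the hinge line, 27 to 33 below the chest's top edge, 12 out from the side. The clamp slips when the stay is pulled or pressed with more than about 45 N, some 15 N at the rail beyond lifting the lid.
- stay_lower: The stay: two flat steel links, each 77 between pins, 16 wide, 4 thick, 12 left of the chest's side. This body is the lower link with all it carries (upper link, red knob); origin at the foot pin. The upper link ends at a pin on the lid's left edge, set somewhere 105 to 135 from the hinge line.
- tape: Green tape measure standing on the bench, 70 by 34 by 64 high; origin at the centre of its underside. Leave alone.
- offcut: Pale board offcut lying flat, 200 by 70 by 22; origin at the centre of its underside. Leave alone.
- tub: White plastic tub, 96 in diameter, 55 high; origin at the centre of its underside. Leave alone.

How it is judged:
On the way, in this order (a step that is already met when the one before it is completed fails the run):
1. the lid is up with its stay locked, and stands by itself with the robot off the chest (value of joint lid above 0.88 rad and value of joint stay_upper above 2.9 rad and contact force between each of the fingers, the arm and chest below 0.3 N), for 0.3 s.
2. the stay's joint is broken (pushed at least 0.3 rad back past in line) while the lid is still up (value of joint lid above 0.7 rad and value of joint stay_upper below 2.37 rad), for 0.1 s.
At the end, for the whole second after the job is handed in: The lid is fully shut (within 0.02 rad, 5 mm at the rail) and at rest with the stay folded (knee below 0.3 rad), and the robot is off the chest (value of joint lid below 0.02 rad and velocity of joint lid between -0.05 and 0.05 rad/s and value of joint stay_upper below 0.3 rad and contact force between each of the fingers, the arm and chest below 0.3 N); the robot touches nothing.
It fails at once if the lid falls (closes faster than 1.2 rad/s) (velocity of joint lid below -1.2 rad/s).
It fails at once if the stay is strained: its foot is dragged more than 1.5 mm (distance of foot from where it was at the start of the episode above 0.0015 m).
It fails at once if the stay is pressed with more than 20 N (contact force between any of the fingers, the arm and stay_lower above 20 N).
It fails at once if another thing on the bench is moved by more than 20 mm (distance of any of tape, offcut, tub from where it was at the start of the episode above 0.02 m).
It also fails if it takes over 72 s, if anything falls off the work surface, if the arm or the gripper's body presses on something with over 40 N, if the wrist force passes 120 N, or if a joint passes its speed limit or range.

## Robot

A 6-joint arm with a two-finger parallel gripper is mounted at the origin on the work surface. World frame = base frame: x ahead of the robot, y to its left, z up, the work surface at z = 0. Lengths are in m, angles in rad, forces in N, time in s.
With the tool pointing down it reaches from about 0.35 to 0.975 m from the base axis. Payload 4.9 kg.
Tool frame: the origin (TCP) lies at the very end of the fingers, on their centre line; the grasp point (between the pads) lies 19 mm behind it (manip.hold_point_z is the distance from the TCP to the grasp point, in m); z points along the fingers, x is the direction in which the jaws open and shut, and the axes are right-handed (so a half turn about z gives the same grasp; the last joint's range is limited). The gripper opens to 85 mm and grips with 20 to 120 N. Pads are 22 mm wide; open, the fingers measure 114 mm over their backs; the gripper's body (76 mm by 85 mm) begins 54 mm behind the grasp point. The pads swing forward as they close: fully open they stand 13 mm farther back than shut.
Start: joints at [-1.453, 0.053, 1.613, -0, 1.476, -0.119], TCP at [0.147, -0.608, 0.199] pointing down, gripper open.
Joint ranges: [-3.01, 3.01], [-1.01, 2.22], [0.06, 2.58], [-1.02, 4.17], [0.09, 2.62], [-3.14, 3.14]. Speed limits (rad/s): [2.57, 2.57, 3.14, 3.14, 3.14, 3.14].

## Interface

Orientations are given as a unit quaternion [w, x, y, z].
In Python, from plant import manip gives the robot as it stands.
- The arm moves only by the shell command python3 -m handwheel 'ROWS' [OPENING]. ROWS is JSON, a list of rows, each an object of numbers: "dx", "dy", "dz": the shift along the tool's x, y, z in m; "ax", "ay", "az": the turn, a rotation vector about the tool's x, y, z in rad. In form: [{"dx": .., "dy": .., "dz": .., "ax": .., "ay": .., "az": ..}, ...]. A call has 1 to 5 rows; each row is the pose to reach, as a shift and turn from the pose commanded when the call began, along the tool's axes at that moment; what a row does not reach only later rows make up. A row lasts 1/8 s, in which the tool goes at most 62.5 mm and 10.7 degrees, less where a joint would pass 70% of its speed; a pose out of reach is approached as far as the arm can. A call with a gripper value outside its range is refused whole. OPENING is the closure in counts, from 0 (fully open) to 255 (shut), set as the call begins (- or left out, the last holds). The fingers move at their own pace and stop on an object; the grip force is fixed at half the most. Time passes only in rows, so rows that repeat a pose let the fingers close. It gives the time, the measured TCP pose, the force and the opening at its end, in the units of the state.
- manip.state(): the state, without advancing time (a new reading comes with each control period).
- manip.grab_frame(name): name is "scene" or "top" or "wrist"; returns a dict with "image" (384x512x3 uint8, blue, green, red), "z_map" (384x512 float32, m along the optical axis (not along the pixel's ray), 0 where there is no reading), "K" (3x3 intrinsics, pixels), "xyz" and "rotation" of the camera in the world. Camera axes: x right, y up, looking along -z (the intrinsics and any distortion apply to the point x, -y, -z); pixel columns grow to the right and rows downward; lengths in m; the calibration is good to about 2 mm. A picture is of the moment at which its call begins.
- manip.job_done(): hands the job in, once; it reports no verdict.
The state is a dict: "time": time; "joint_pos": joint angles; "joint_vel": joint speeds; "joint_efforts": joint torques, N m; "tool_pos": TCP position; "tool_rot": TCP orientation; "contact_force": force on the tool from outside, world axes, zero at the start; "ft_torque": the same for the moment, N m; "gripper_width": opening from 0.0 (shut) to 1.0 (fully open).
Only numpy, scipy, OpenCV 4.12 (cv2) and the standard library are available. Lean on these libraries where they do the work, as an engineer would, in place of code of your own. Each camera call takes 0.05 s, during which the arm holds its last target.

## Working session

There is one attempt and no reset: what is moved stays moved. The work goes in short steps, Python scripts to look and compute and a shell command to move; the robot and the scene stay as the last step left them, time stands still between calls to the robot, and variables do not carry over. Pictures are saved under pics/ and viewed, and the job is handed in when it is done.

```bash
mkdir -p pics; ls; cat > h.py <<'E'
import numpy as np,cv2
from plant import manip
def grab(n,fn=None):
    f=manip.grab_frame(n)
    if fn: cv2.imwrite('pics/'+fn,f['image'])
    return f
def pts(f):
    z=f['z_map'];K=f['K'];v,u=np.indices(z.shape)
    p=np.stack([(u-K[0,2])/K[0,0]*z,-(v-K[1,2])/K[1,1]*z,-z],-1)
    return p@np.array(f['rotation']).T+np.array(f['xyz'])
E
python3 - <<'E'
from h import *
print(manip.state())
for n in('scene','top','wrist'):
    f=grab(n,n+'0.png');print(n,f['K'],f['xyz'],f['rotation'],[k for k in f])
    np.savez('pics/'+n+'0.npz',**{k:np.array(f[k]) for k in f})
E
```

```text
pics
{'time': 0.0, 'joint_pos': array([-1.45300282e+00,  5.33459819e-02,  1.61430258e+00, -1.44970761e-05,
        1.47594748e+00, -1.19005405e-01]), 'joint_vel': array([-1.49472369e-03, -3.95498386e-04,  3.06719270e-04,  6.03538079e-04,
        8.11949436e-05,  1.24709492e-03]), 'joint_efforts': array([-9.22086401e-04, -3.93678117e+01, -3.70177960e+01, -1.74613215e-04,
        7.01381417e-03,  2.50933780e-06]), 'tool_pos': array([ 0.14653252, -0.60688248,  0.19726467]), 'tool_rot': array([-7.03635986e-04,  7.85681928e-01, -6.18629860e-01, -7.12981516e-04]), 'contact_force': array([-0.87716736,  0.5425328 , -0.00817506]), 'ft_torque': array([0.00801424, 0.01125591, 0.00857102]), 'gripper_width': 1.0013376949126225}
scene [[489.51121776   0.         251.46520296]
 [  0.         489.51121776 194.81436556]
 [  0.           0.           1.        ]] [ 1.11970902 -0.90774446  0.87070429] [0.86102892 0.42120382 0.13385478 0.25159379] ['image', 'z_map', 'K', 'xyz', 'rotation']
top [[429.22833185   0.         247.88380715]
 [  0.         429.22833185 184.67251477]
 [  0.           0.           1.        ]] [ 0.44619928 -0.07795295  1.30823201] [-0.6961961  -0.03447254  0.03385083  0.71622396] ['image', 'z_map', 'K', 'xyz', 'rotation']
wrist [[267.41861094   0.         259.43753859]
 [  0.         267.41861094 193.35617419]
 [  0.           0.           1.        ]] [ 0.21897107 -0.58953888  0.37300825] [ 0.77685976 -0.11632994  0.09304458 -0.61179977] ['image', 'z_map', 'K', 'xyz', 'rotation']
```

View pics/scene0.png

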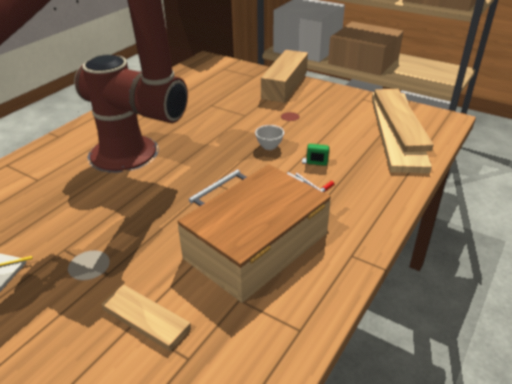

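View pics/top0.png

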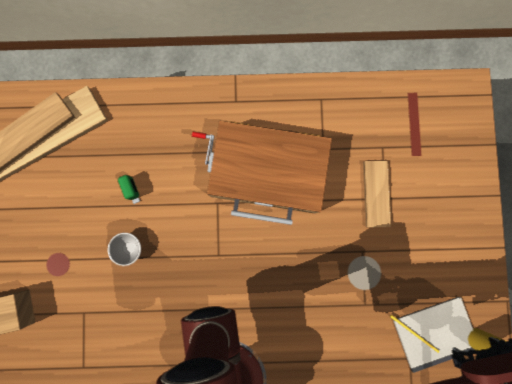

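View pics/wrist0.png

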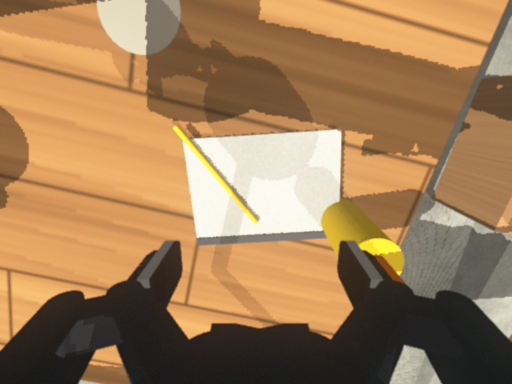

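```bash
cat >> h.py <<'E'
from scipy.spatial.transform import Rotation as R
def q2R(q): q=np.array(q); return R.from_quat([q[1],q[2],q[3],q[0]]).as_matrix()
def pts(f):
    z=f['z_map'];K=f['K'];v,u=np.indices(z.shape)
    p=np.stack([(u-K[0,2])/K[0,0]*z,-(v-K[1,2])/K[1,1]*z,-z],-1)
    P=p@q2R(f['rotation']).T+np.array(f['xyz'])
    P[z<=0]=np.nan
    return P
E
python3 - <<'E'
from h import *
for n in('top','scene'):
    f=dict(np.load(f'pics/{n}0.npz'));P=pts(f);im=f['image'].astype(int)
    roi=np.zeros(im.shape[:2],bool)
    if n=='top': roi[110:235,180:345]=1
    else: roi[140:300,170:345]=1
    h=P[...,2]
    lid=roi&(h>0.115)&(h<0.135)
    sat=im.max(2)-im.min(2)
    red=roi&(im[...,2]>150)&(im[...,1]<80)&(im[...,0]<80)
    grey=roi&(sat<35)&(h>0.05)&(im.max(2)>90)
    for nm,m in(('lid',lid),('red',red),('grey',grey)):
        v,u=np.nonzero(m);print(n,nm,m.sum(),'uv',u.mean(),v.mean(),u.min(),u.max(),v.min(),v.max(),'xyz',np.nanmedian(P[m],0))
    lid2=lid&(sat>40)
    c=P[lid2][:,:2].astype(np.float32);print(cv2.minAreaRect(c),cv2.boxPoints(cv2.minAreaRect(c)), np.nanmedian(P[lid2][:,2]))
    # rail: grey in front of lid
    g=P[grey]
    print(np.round(g[::max(1,len(g)//40)],3).tolist())
E
```

```text
top lid 9081 uv 268.0115626032375 167.99559519876667 200 330 121 224 xyz [ 0.60785058 -0.1356659   0.12414879]
top red 72 uv 198.38888888888889 134.97222222222223 192 205 132 138 xyz [0.70846572 0.05911114 0.10810289]
top grey 503 uv 244.05566600397614 194.40954274353876 205 291 135 224 xyz [ 0.48301272 -0.07097751  0.12094665]
((0.5967539548873901, -0.11239117383956909), (0.3658744990825653, 0.261139452457428), 79.32388305664062) [[ 0.43455398 -0.26797283]
 [ 0.69117314 -0.31635076]
 [ 0.7589539   0.04319048]
 [ 0.5023348   0.09156841]] 0.1242427960368635
[[0.709, 0.037, 0.103], [0.705, 0.022, 0.108], [0.698, 0.025, 0.111], [0.692, 0.02, 0.099], [0.677, 0.028, 0.116], [0.671, 0.029, 0.105], [0.663, 0.027, 0.1], [0.654, 0.032, 0.103], [0.645, 0.025, 0.122], [0.64, 0.026, 0.118], [0.634, 0.023, 0.121], [0.628, 0.023, 0.12], [0.62, 0.031, 0.121], [0.611, 0.025, 0.125], [0.522, -0.05, 0.124], [0.511, -0.111, 0.098], [0.507, -0.128, 0.097], [0.504, -0.142, 0.096], [0.492, -0.044, 0.123], [0.486, -0.041, 0.125], [0.484, -0.033, 0.122], [0.483, -0.066, 0.122], [0.481, -0.043, 0.118], [0.48
[... 1333 characters left out ...]
.049, 0.119], [0.475, -0.089, 0.127], [0.646, 0.021, 0.123], [0.479, -0.091, 0.126], [0.655, 0.032, 0.117], [0.482, -0.087, 0.122], [0.474, -0.105, 0.126], [0.663, 0.034, 0.112], [0.481, -0.103, 0.125], [0.472, -0.113, 0.124], [0.469, -0.125, 0.127], [0.479, -0.101, 0.116], [0.479, -0.117, 0.123], [0.475, -0.121, 0.12], [0.474, -0.128, 0.122], [0.473, -0.135, 0.123], [0.467, -0.148, 0.125], [0.712, 0.03, 0.108], [0.474, -0.145, 0.123], [0.473, -0.152, 0.124], [0.471, -0.154, 0.121], [0.468, -0.158, 0.12], [0.472, -0.171, 0.126], [0.467, -0.169, 0.119], [0.468, -0.175, 0.121], [0.468, -0.183, 0.123], [0.47, -0.189, 0.125], [0.47, -0.193, 0.124], [0.477, -0.193, 0.124], [0.487, -0.191, 0.124]]
```

```bash
python3 - <<'E'
from h import *
for n in('top','scene'):
    f=dict(np.load(f'pics/{n}0.npz'));P=pts(f);im=f['image'].astype(int)
    sat=im.max(2)-im.min(2)
    x,y,h=P[...,0],P[...,1],P[...,2]
    m=(abs(h-0.1225)<0.007)&(x>0.42)&(x<0.78)&(y>-.36)&(y<0.06)&(sat>60)
    m=cv2.morphologyEx(m.astype(np.uint8),cv2.MORPH_OPEN,np.ones((7,7)))
    r=cv2.minAreaRect(P[m>0][:,:2].astype(np.float32));print(n,'lid',r,cv2.boxPoints(r).round(3).tolist())
    g=(sat<45)&(im.max(2)>90)&(abs(h-0.1215)<0.008)&(x>.44)&(x<.5)&(y>-.25)&(y<0)
    q=P[g][:,:2]
    r=cv2.minAreaRect(q.astype(np.float32));print('rail',r)
    # subset close to front: fit line
    v=cv2.fitLine(q.astype(np.float32),cv2.DIST_HUBER,0,.001,.001).ravel();print(v)
    d=(q-v[2:])@v[:2];
    e=(q-v[2:])@np.array([-v[1],v[0]]);k=abs(e)<.006
    print('extent',d[k].min(),d[k].max(),'mid',v[2:]+v[:2]*(d[k].min()+d[k].max())/2,k.sum())
    s=(sat<50)&(im.max(2)>80)&(x>.58)&(x<.74)&(y>0.0)&(y<.06)&(h>.03)
    w=P[s];print(len(w))
E
```

```text
top lid ((0.614334225654602, -0.13867582380771637), (0.3198501169681549, 0.21178747713565826), 79.37374114990234) [[0.48100000619888306, -0.2759999930858612], [0.6890000104904175, -0.3149999976158142], [0.7480000257492065, -0.0010000000474974513], [0.5400000214576721, 0.03799999877810478]]
rail ((0.4852644205093384, -0.11498995125293732), (0.16805687546730042, 0.042652230709791183), 79.44641876220703)
[ 0.19727813  0.9803476   0.47454843 -0.09289151]
extent -0.10383266270417485 0.06426716600355825 mid [ 0.47064573 -0.11228548] 267
179
scene lid ((0.6147071123123169, -0.14095288515090942), (0.3195006549358368, 0.21420854330062866), 79.10853576660156) [[0.4790000021457672, -0.27799999713897705], [0.6899999976158142, -0.3179999887943268], [0.75, -0.004000000189989805], [0.5400000214576721, 0.035999998450279236]]
rail ((0.475825697183609, -0.11618097871541977), (0.16755558550357819, 0.03989444673061371), 87.01959991455078)
[ 0.16764092  0.9858481   0.47654182 -0.11147185]
extent -0.0890235296084592 0.07963305956094609 mid [ 0.4757547  -0.11610064] 263
99
```

```bash
cat >> h.py <<'E'
C=np.array([.6143,-.1395]);a=-10.7*np.pi/180
ex=np.array([np.cos(a),np.sin(a)]);ey=np.array([-ex[1],ex[0]])
H=C+.105*ex
RG=np.array([[ex[0],-ey[0],0],[ex[1],-ey[1],0],[0,0,-1.]]) # goal tool rot
def cw(x,y,z): return np.r_[C+x*ex+y*ey,z]
def toc(p): d=np.array(p)[:2]-C; return np.array([d@ex,d@ey,p[2]])
def rail(th,y=0): b=th+.03; return cw(.105-.2501*np.cos(b),y,.11+.2501*np.sin(b))
def delta(T,Rg=RG):
    s=manip.state();Rt=q2R(s['tool_rot']);
    return (Rt.T@(np.array(T)-s['tool_pos'])).round(4),R.from_matrix(Rt.T@Rg).as_rotvec().round(3)
def st():
    s=manip.state();p=s['tool_pos'];print('t',round(s['time'],2),'tcp',p.round(4),'chest',toc(p).round(4),'F',s['contact_force'].round(2),'w',round(s['gripper_width'],3))
    f=s['contact_force'];print('Fchest',(f[:2]@ex).round(2),(f[:2]@ey).round(2),f[2].round(2))
E
python3 - <<'E'
from h import *
print(rail(0)); t=rail(0);t[2]=.19
print(delta(t))
E
```

```text
[ 0.47183346 -0.11258067  0.11750187]
(array([-0.4043, -0.4322,  0.0083]), array([-1.000e-03,  1.000e-03, -1.147e+00]))
```

```bash
python3 -m handwheel '[{"dx":-0.404,"dy":-0.432,"dz":0.008,"az":-1.147},{"dx":-0.404,"dy":-0.432,"dz":0.008,"az":-1.147},{"dx":-0.404,"dy":-0.432,"dz":0.008,"az":-1.147},{"dx":-0.404,"dy":-0.432,"dz":0.008,"az":-1.147},{"dx":-0.404,"dy":-0.432,"dz":0.008,"az":-1.147}]' 150
python3 -c "
from h import *
t=rail(0);t[2]=.19
st();print(delta(t))"
```

```text
t 0.15 tcp [ 0.1465 -0.607   0.1975] chest [-0.3728 -0.5462  0.1975] F [-0.15 -0.66 -0.32] w 1.003
Fchest -0.03 -0.67 -0.32
(array([-0.4043, -0.4322,  0.0083]), array([-1.000e-03,  1.000e-03, -1.147e+00]))invalid input at $[0]: expected keys dx, dy, dz, ax, ay, az
```

All six keys are required.

```bash
python3 -m handwheel '[{"dx":-0.404,"dy":-0.432,"dz":0.008,"ax":0,"ay":0,"az":-1.147},{"dx":-0.404,"dy":-0.432,"dz":0.008,"ax":0,"ay":0,"az":-1.147},{"dx":-0.404,"dy":-0.432,"dz":0.008,"ax":0,"ay":0,"az":-1.147},{"dx":-0.404,"dy":-0.432,"dz":0.008,"ax":0,"ay":0,"az":-1.147},{"dx":-0.404,"dy":-0.432,"dz":0.008,"ax":0,"ay":0,"az":-1.147}]' 150
python3 -c "
from h import *
t=rail(0);t[2]=.19
st();print(delta(t))"
```

```text
time: 0.78
tool_pos: [0.3191, -0.3446, 0.194]
tool_rot: [-0.0, 0.981, -0.194, 0.0]
contact_force: [1.0, -0.1, 0.3]
gripper_width: 0.415
t 0.78 tcp [ 0.3191 -0.3446  0.194 ] chest [-0.252  -0.2564  0.194 ] F [ 1.01 -0.1   0.26] w 0.415
Fchest 1.01 0.09 0.26
(array([ 0.0528, -0.2728,  0.0041]), array([-0.   , -0.   , -0.204]))
```

```bash
python3 -m handwheel '[{"dx":0.053,"dy":-0.273,"dz":0.004,"ax":0,"ay":0,"az":-0.204},{"dx":0.053,"dy":-0.273,"dz":0.004,"ax":0,"ay":0,"az":-0.204},{"dx":0.053,"dy":-0.273,"dz":0.004,"ax":0,"ay":0,"az":-0.204},{"dx":0.053,"dy":-0.273,"dz":0.004,"ax":0,"ay":0,"az":-0.204},{"dx":0.053,"dy":-0.273,"dz":0.004,"ax":0,"ay":0,"az":-0.204}]' 150
python3 -c "
from h import *
grab('wrist','w1.png')
t=rail(0);t[2]=.0995
st();print(delta(t))"
```

```text
time: 1.4
tool_pos: [0.4736, -0.1124, 0.19]
tool_rot: [-0.0, 0.996, -0.094, -0.0]
contact_force: [0.3, -0.1, 0.1]
gripper_width: 0.415
t 1.45 tcp [ 0.4744 -0.1109  0.1899] chest [-0.1427  0.0022  0.1899] F [-0.43  1.51  0.34] w 0.414
Fchest -0.71 1.4 0.34
(array([-0.0023,  0.0024,  0.0904]), array([-0.003, -0.   , -0.001]))
```

View pics/w1.png

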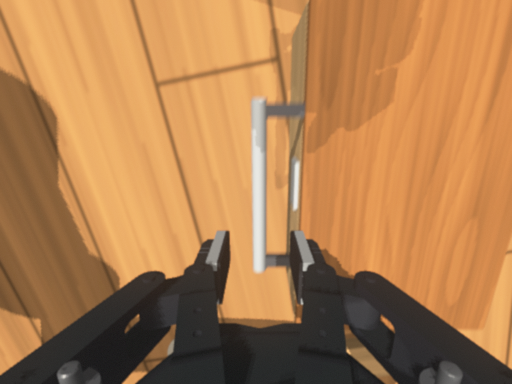

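```bash
python3 -c "
from h import *
f=grab('wrist');P=pts(f)
print(f['xyz'])
for u,v in((260,110),(260,185),(260,262)): 
  print([toc(P[v,u]).round(4)])
im=f['image'].astype(int);m=(im.min(2)>150)&(im.max(2)-im.min(2)<30)&(P[...,2]>.11)&(P[...,2]<.135)
q=np.array([toc(p) for p in P[m]]);q=q[q[:,0]<-.12];print(len(q),q.min(0),q.max(0),q.mean(0))
"
```

```text
[ 0.48782165 -0.03747918  0.36567986]
[array([-0.1429,  0.0783,  0.1219])]
[array([-0.143 ,  0.0112,  0.1238])]
[array([-0.1431, -0.0708,  0.1234])]
2013 [-0.15216228 -0.08628757  0.11840967] [-0.14100726  0.08324028  0.12654074] [-0.14646609  0.00590932  0.12377412]
```

```bash
python3 -m handwheel '[{"dx":-0.002,"dy":0.002,"dz":0.045,"ax":0.003,"ay":0,"az":0},{"dx":-0.002,"dy":0.002,"dz":0.09,"ax":0.003,"ay":0,"az":0},{"dx":-0.002,"dy":0.002,"dz":0.09,"ax":0,"ay":0,"az":0},{"dx":-0.002,"dy":0.002,"dz":0.09,"ax":0,"ay":0,"az":0}]' 150
python3 -c "
from h import *
st()"
```

```text
time: 2.0
tool_pos: [0.471, -0.1176, 0.1019]
tool_rot: [0.0, 0.995, -0.096, 0.001]
contact_force: [0.6, -0.0, 0.1]
gripper_width: 0.41
t 2.0 tcp [ 0.471  -0.1176  0.1019] chest [-0.1448 -0.0051  0.1019] F [ 0.63 -0.03  0.11] w 0.41
Fchest 0.62 0.09 0.11
```

```bash
python3 -m handwheel '[{"dx":0,"dy":0,"dz":0,"ax":0,"ay":0,"az":0},{"dx":0,"dy":0,"dz":0,"ax":0,"ay":0,"az":0},{"dx":0,"dy":0,"dz":0,"ax":0,"ay":0,"az":0},{"dx":0,"dy":0,"dz":0,"ax":0,"ay":0,"az":0}]' 255
python3 -c "
from h import *
st()
for th in np.arange(0,1.25,.1): print(th.round(2),(toc(rail(th))-toc(rail(0))).round(4))
"
```

```text
time: 2.5
tool_pos: [0.4705, -0.1168, 0.1005]
tool_rot: [0.0, 0.995, -0.096, 0.0]
contact_force: [0.6, -0.6, 0.1]
gripper_width: 0.001
t 2.5 tcp [ 0.4705 -0.1168  0.1005] chest [-0.1455 -0.0044  0.1005] F [ 0.58 -0.57  0.05] w 0.001
Fchest 0.67 -0.45 0.05
0.0 [0. 0. 0.]
0.1 [ 0.002  -0.      0.0249]
0.2 [ 0.0065 -0.      0.0495]
0.3 [0.0134 0.     0.0735]
0.4 [ 0.0227 -0.      0.0968]
0.5 [ 0.0342 -0.      0.1189]
0.6 [ 0.0479 -0.      0.1398]
0.7 [ 0.0636 -0.      0.1593]
0.8 [0.0812 0.     0.1771]
0.9 [ 0.1005 -0.      0.193 ]
1.0 [ 0.1212 -0.      0.2069]
1.1 [ 0.1433 -0.      0.2187]
1.2 [ 0.1664 -0.      0.2282]
```

```bash
python3 -c "
from h import *
grab('wrist','w2.png');f=grab('scene','s2.png');cv2.imwrite('pics/s2z.png',cv2.resize(f['image'][120:260,140:340],None,fx=3.5,fy=3.5,interpolation=2))"
```

```text
(no output)
```

View pics/w2.png

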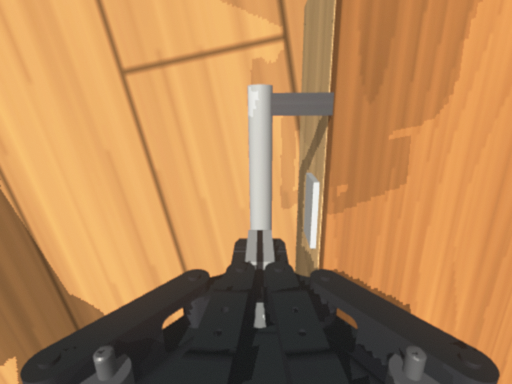

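View pics/s2z.png

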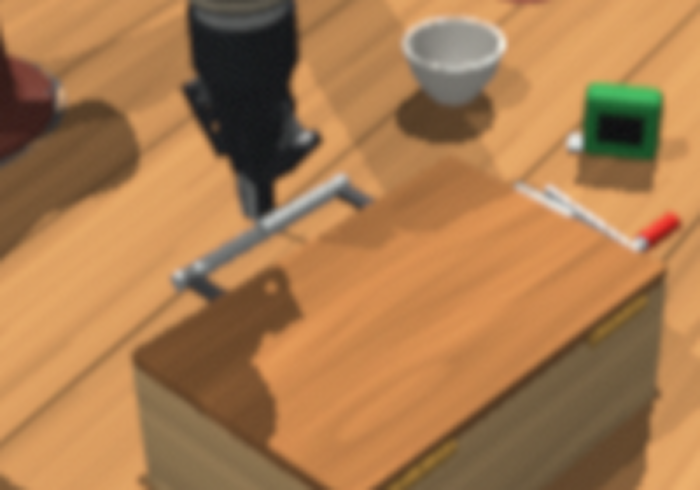

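```bash
cat >> h.py <<'E'
def proj(f,p):
    q=q2R(f['rotation']).T@(np.array(p)-f['xyz']);K=f['K'];return np.array([K[0,0]*q[0]/-q[2]+K[0,2],K[1,1]*-q[1]/-q[2]+K[1,2]]).round(1),(-q[2]).round(4)
E
python3 -c "
from h import *
for n in('scene','wrist'):
  f=grab(n);P=pts(f);t=manip.state()['tool_pos'];u=proj(f,t);print(n,u)
  np.savez('pics/'+n+'2.npz',**{k:np.array(f[k]) for k in f})
  print('rail0 ',proj(f,cw(-.145,-.0044,.1175)))
  if n=='wrist':
    for v in range(215,345,8): print(v,[ (toc(P[v,c])*1000).round().tolist() for c in(250,256,260,266,272)])
  else:
    for v in range(165,190,3): print(v,[ (toc(P[v,c])*1000).round().tolist() for c in(210,213,216,219)])
"
```

```text
scene (array([214. , 191.9]), np.float64(1.2773))
rail0  (array([213.8, 186.7]), np.float64(1.2663))
165 [[-140.0, -15.0, 193.0], [-130.0, -14.0, 197.0], [-136.0, 1.0, 187.0], [-104.0, -17.0, 210.0]]
168 [[-140.0, -16.0, 184.0], [-131.0, -13.0, 187.0], [-117.0, -16.0, 195.0], [-107.0, -15.0, 199.0]]
171 [[-143.0, -14.0, 173.0], [-132.0, -14.0, 178.0], [-120.0, -14.0, 184.0], [-315.0, 165.0, 1.0]]
174 [[-145.0, -14.0, 163.0], [-136.0, -11.0, 166.0], [-133.0, -4.0, 163.0], [-300.0, 151.0, 4.0]]
177 [[-143.0, -16.0, 155.0], [-135.0, -13.0, 157.0], [-132.0, -5.0, 155.0], [-293.0, 143.0, -0.0]]
180 [[-145.0, -15.0, 144.0], [-138.0, -11.0, 146.0], [-133.0, -5.0, 145.0], [-147.0, 17.0, 127.0]]
183 [[-285.0, 100.0, 4.0], [-279.0, 106.0, 3.0], [-143.0, 2.0, 127.0], [-143.0, 12.0, 121.0]]
186 [[-144.0, -18.0, 128.0], [-139.0, -11.0, 126.0], [-138.0, -2.0, 122.0], [-259.0, 111.0, -0.0]]
189 [[-138.0, -24.0, 124.0], [-139.0, -13.0, 118.0], [-251.0, 93.0, 3.0], [-250.0, 103.0, -2.0]]
wrist (array([260.5, 221.6]), np.float64(0.19))
rail0  (array([261.6, 232.2]), np.float64(0.1734))
215 [[-152.0, 8
[... 1280 characters left out ...]
.0, 194.0], [-149.0, -54.0, 124.0], [-146.0, -54.0, 124.0], [-144.0, -8.0, 181.0], [-142.0, 10.0, 201.0]]
311 [[-150.0, -10.0, 182.0], [-149.0, -62.0, 123.0], [-146.0, -60.0, 125.0], [-144.0, -11.0, 181.0], [-142.0, 7.0, 203.0]]
319 [[-150.0, -12.0, 185.0], [-149.0, -69.0, 123.0], [-146.0, -67.0, 125.0], [-144.0, -12.0, 185.0], [-142.0, 3.0, 202.0]]
327 [[-149.0, 6.0, 208.0], [-149.0, -75.0, 123.0], [-146.0, -73.0, 125.0], [-144.0, 5.0, 207.0], [-142.0, 5.0, 207.0]]
335 [[-149.0, 7.0, 212.0], [-147.0, 7.0, 213.0], [-146.0, 7.0, 212.0], [-144.0, 7.0, 212.0], [-143.0, 7.0, 212.0]]
343 [[-149.0, 6.0, 215.0], [-147.0, 7.0, 215.0], [-146.0, 7.0, 215.0], [-144.0, 7.0, 215.0], [-143.0, 7.0, 215.0]]
```

```bash
python3 -c "
from h import *
print(manip.hold_point_z,[a for a in dir(manip) if a[0]!='_'])
f=dict(np.load('pics/wrist2.npz'));P=pts(f);t=manip.state()
T=t['tool_pos'];Rt=q2R(t['tool_rot'])
L=(P-T)@Rt
print('cam in tool',(np.array(f['xyz'])-T)@Rt)
m=(abs(L[...,0])<.05)&(abs(L[...,1])<.03)&(L[...,2]<-.02)&(L[...,2]>-.15)
q=L[m];print('max tool z of finger pts (closed)',np.sort(q[:,2])[-10:].round(4))
f=dict(np.load('pics/scene2.npz'));P=pts(f);L=(P-T)@Rt
m=(abs(L[...,0])<.05)&(abs(L[...,1])<.03)&(L[...,2]<-.028)&(L[...,2]>-.15)
q=L[m];print('scene',np.sort(q[:,2])[-10:].round(4))
"

```

```text
0.0187 ['IKError', 'grab_frame', 'hold_point_z', 'job_done', 'state']
cam in tool [-0.00054446 -0.07504098 -0.1756596 ]
max tool z of finger pts (closed) [-0.0201 -0.0201 -0.0201 -0.0201 -0.0201 -0.0201 -0.0201 -0.02   -0.02
 -0.02  ]
scene [-0.0293 -0.0291 -0.029  -0.029  -0.0288 -0.0286 -0.0283 -0.0283 -0.0281
 -0.028 ]
```

```bash
python3 -c "
from h import *
T=np.array([ 0.14653252, -0.60688248,  0.19726467]);Rt=q2R([-7.03635986e-04,  7.85681928e-01, -6.18629860e-01, -7.12981516e-04])
f=dict(np.load('pics/wrist0.npz'));P=pts(f);L=(P-T)@Rt
for v,u in((245,172),(250,165),(260,160),(270,150),(245,345),(250,355),(260,355)): print(v,u,(L[v,u]*1000).round())
f=dict(np.load('pics/wrist2.npz'));P=pts(f);t=manip.state()
T=t['tool_pos'];Rt=q2R(t['tool_rot']);L=(P-T)@Rt
for v in range(226,245,2): print(v,(L[v,256]*1000).round(),(L[v,242]*1000).round(),(L[v,266]*1000).round())
"

```

```text
245 172 [-44. -10. -55.]
250 165 [-46. -11. -61.]
260 160 [-45. -10. -69.]
270 150 [-46. -11. -78.]
245 345 [ 43. -10. -55.]
250 355 [ 46. -10. -60.]
260 355 [ 43. -10. -69.]
226 [ -3.  -7. -24.] [-20.  48. 100.] [  3.  -7. -23.]
228 [ -3.  -6. -23.] [-20.  50.  99.] [  3.  -6. -24.]
230 [ -3. -11. -37.] [-21.  53. 100.] [  3. -11. -38.]
232 [ -3. -11. -41.] [-21.  56. 100.] [  3. -11. -39.]
234 [ -3. -11. -42.] [-20.  57.  99.] [  3. -11. -43.]
236 [ -3. -11. -46.] [-21.  61. 100.] [  3. -11. -45.]
238 [ -3. -11. -47.] [-21.  62.  99.] [  3. -11. -48.]
240 [ -2. -11. -50.] [-10.  -7. -42.] [  3. -11. -50.]
242 [ -2. -11. -52.] [-10.  -7. -44.] [  3. -11. -51.]
244 [ -2. -11. -55.] [-10.  -7. -46.] [  3. -11. -55.]
```

```bash
python3 -m handwheel '[{"dx":0,"dy":0,"dz":0,"ax":0,"ay":0,"az":0},{"dx":0,"dy":0,"dz":0,"ax":0,"ay":0,"az":0},{"dx":0,"dy":0,"dz":0,"ax":0,"ay":0,"az":0}]' 150
python3 -m handwheel '[{"dx":0,"dy":-0.003,"dz":0.02,"ax":0,"ay":0,"az":0},{"dx":0,"dy":-0.003,"dz":0.038,"ax":0,"ay":0,"az":0},{"dx":0,"dy":-0.003,"dz":0.038,"ax":0,"ay":0,"az":0},{"dx":0,"dy":-0.003,"dz":0.038,"ax":0,"ay":0,"az":0}]' 150
python3 -c "
from h import *
grab('wrist','w3.png');st()"
```

```text
time: 3.08
tool_pos: [0.4704, -0.1168, 0.1003]
tool_rot: [-0.0, 0.995, -0.096, -0.0]
contact_force: [-0.2, 0.1, 0.3]
gripper_width: 0.412
time: 3.58
tool_pos: [0.4711, -0.1139, 0.0625]
tool_rot: [0.0, 0.995, -0.096, 0.0]
contact_force: [0.2, -0.3, 0.4]
gripper_width: 0.41
t 3.62 tcp [ 0.4715 -0.1141  0.0629] chest [-0.1451 -0.0015  0.0629] F [ 0.62  0.06 -0.3 ] w 0.41
Fchest 0.59 0.17 -0.3
```

View pics/w3.png

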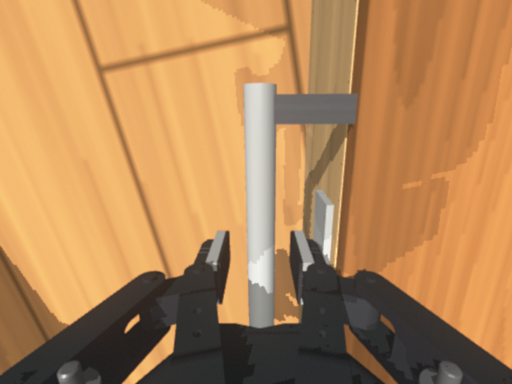

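```bash
python3 -m handwheel '[{"dx":0,"dy":0,"dz":0,"ax":0,"ay":0,"az":0},{"dx":0,"dy":0,"dz":0,"ax":0,"ay":0,"az":0},{"dx":0,"dy":0,"dz":0,"ax":0,"ay":0,"az":0},{"dx":0,"dy":0,"dz":0,"ax":0,"ay":0,"az":0}]' 255
python3 -c "
from h import *
st()"
```

```text
time: 4.12
tool_pos: [0.4719, -0.1142, 0.0632]
tool_rot: [0.0, 0.995, -0.096, 0.001]
contact_force: [1.1, 0.3, 3.8]
gripper_width: 0.142
t 4.12 tcp [ 0.4719 -0.1142  0.0632] chest [-0.1447 -0.0016  0.0632] F [1.09 0.26 3.84] w 0.142
Fchest 1.02 0.46 3.84
```

```bash
python3 -m handwheel '[{"dx":0.001,"dy":0,"dz":-0.0125,"ax":0,"ay":0,"az":0},{"dx":0.002,"dy":0,"dz":-0.025,"ax":0,"ay":0,"az":0},{"dx":0.004,"dy":0,"dz":-0.037,"ax":0,"ay":0,"az":0},{"dx":0.0065,"dy":0,"dz":-0.0495,"ax":0,"ay":0,"az":0},{"dx":0.0097,"dy":0,"dz":-0.0615,"ax":0,"ay":0,"az":0}]' 255
python3 -c "
from h import *
st()
for th in np.arange(0.25,.55,.05): print(th.round(2),(toc(rail(th))-toc(rail(0.25))).round(4))"
```

```text
time: 4.75
tool_pos: [0.4799, -0.1156, 0.1222]
tool_rot: [-0.0, 0.995, -0.096, -0.001]
contact_force: [6.2, -3.0, -7.8]
gripper_width: 0.141
t 4.75 tcp [ 0.4799 -0.1156  0.1222] chest [-0.1365 -0.0015  0.1222] F [ 6.23 -3.02 -7.76] w 0.141
Fchest 6.68 -1.81 -7.76
0.25 [0. 0. 0.]
0.3 [0.0038 0.     0.0119]
0.35 [0.0081 0.     0.0237]
0.4 [ 0.013  -0.      0.0351]
0.45 [0.0185 0.     0.0464]
0.5 [0.0246 0.     0.0573]
0.55 [0.0312 0.     0.0679]
```

```bash
python3 -m handwheel '[{"dx":0.005,"dy":0,"dz":-0.012,"ax":0,"ay":0,"az":0},{"dx":0.0093,"dy":0,"dz":-0.0237,"ax":0,"ay":0,"az":0},{"dx":0.0145,"dy":0,"dz":-0.035,"ax":0,"ay":0,"az":0},{"dx":0.020,"dy":0,"dz":-0.0464,"ax":0,"ay":0,"az":0},{"dx":0.026,"dy":0,"dz":-0.0573,"ax":0,"ay":0,"az":0}]' 255
python3 -c "
from h import *
st()
for th in np.arange(0.5,.8,.05): print(th.round(2),(toc(rail(th))-toc(rail(0.5))).round(4))"
```

```text
time: 5.38
tool_pos: [0.5024, -0.1199, 0.1807]
tool_rot: [-0.001, 0.995, -0.096, -0.005]
contact_force: [-14.5, 1.1, 4.5]
gripper_width: 0.138
t 5.38 tcp [ 0.5024 -0.1199  0.1807] chest [-0.1136 -0.0015  0.1807] F [-14.51   1.13   4.47] w 0.138
Fchest -14.47 -1.59 4.47
0.5 [0. 0. 0.]
0.55 [0.0066 0.     0.0106]
0.6 [ 0.0137 -0.      0.0209]
0.65 [ 0.0213 -0.      0.0308]
0.7 [ 0.0294 -0.      0.0404]
0.75 [ 0.038  -0.      0.0495]
0.8 [ 0.047  -0.      0.0581]
```

```bash
python3 -m handwheel '[{"dx":0.0055,"dy":0,"dz":-0.011,"ax":0,"ay":0,"az":0},{"dx":0.012,"dy":0,"dz":-0.0215,"ax":0,"ay":0,"az":0},{"dx":0.0195,"dy":0,"dz":-0.0315,"ax":0,"ay":0,"az":0},{"dx":0.0275,"dy":0,"dz":-0.041,"ax":0,"ay":0,"az":0},{"dx":0.0275,"dy":0,"dz":-0.041,"ax":0,"ay":0,"az":0}]' 255
python3 -c "
from h import *
st()
f=grab('scene','s4.png');cv2.imwrite('pics/s4z.png',cv2.resize(f['image'][80:260,140:360],None,fx=3.2,fy=3.2,interpolation=2))
for th in np.arange(0.7,1.2,.02): print(th.round(2),(toc(rail(th))-toc(rail(0.7))).round(4))"
```

```text
time: 6.0
tool_pos: [0.5323, -0.1255, 0.2247]
tool_rot: [-0.0, 0.995, -0.096, -0.001]
contact_force: [-9.2, 2.0, 2.8]
gripper_width: 0.141
t 6.0 tcp [ 0.5323 -0.1255  0.2247] chest [-0.0832 -0.0015  0.2247] F [-9.21  2.04  2.75] w 0.141
Fchest -9.43 0.3 2.75
0.7 [0. 0. 0.]
0.72 [0.0034 0.     0.0037]
0.74 [ 0.0068 -0.      0.0073]
0.76 [ 0.0103 -0.      0.0109]
0.78 [0.0139 0.     0.0144]
0.8 [0.0176 0.     0.0178]
0.82 [ 0.0213 -0.      0.0211]
0.84 [ 0.0251 -0.      0.0244]
0.86 [ 0.029  -0.      0.0276]
0.88 [0.0329 0.     0.0307]
0.9 [0.0368 0.     0.0337]
0.92 [0.0409 0.     0.0367]
0.94 [0.045  0.     0.0395]
0.96 [ 0.0491 -0.      0.0423]
0.98 [0.0533 0.     0.045 ]
1.0 [ 0.0576 -0.      0.0476]
1.02 [ 0.0619 -0.      0.0502]
1.04 [0.0663 0.     0.0526]
1.06 [0.0707 0.     0.055 ]
1.08 [ 0.0752 -0.      0.0572]
1.1 [0.0797 0.     0.0594]
1.12 [0.0842 0.     0.0615]
1.14 [ 0.0888 -0.      0.0635]
1.16 [ 0.0934 -0.      0.0654]
1.18 [ 0.0981 -0.      0.0672]
```

View pics/s4z.png

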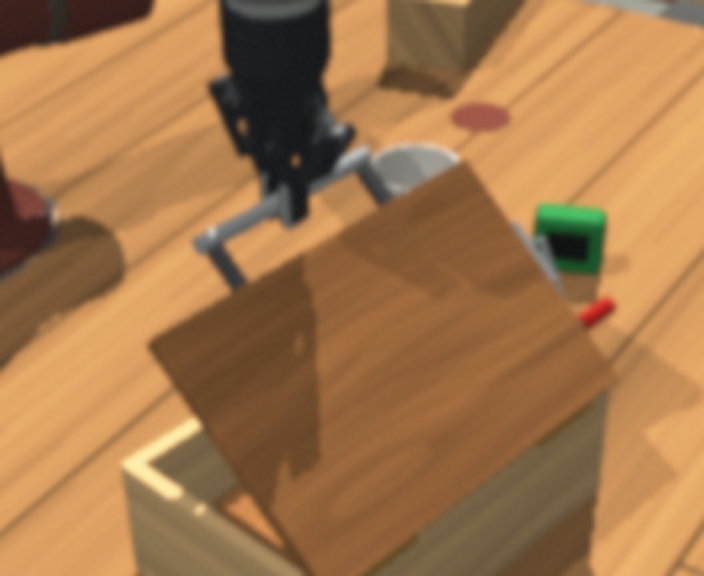

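```bash
python3 -m handwheel '[{"dx":0.0045,"dy":0,"dz":-0.0058,"ax":0,"ay":0,"az":0},{"dx":0.010,"dy":0,"dz":-0.0115,"ax":0,"ay":0,"az":0},{"dx":0.016,"dy":0,"dz":-0.017,"ax":0,"ay":0,"az":0},{"dx":0.022,"dy":0,"dz":-0.0225,"ax":0,"ay":0,"az":0},{"dx":0.0283,"dy":0,"dz":-0.0278,"ax":0,"ay":0,"az":0}]' 255
cat >> h.py <<'E'
def lid():
    s=manip.state();p=toc(s['tool_pos']);dx=.105-p[0];dz=p[2]+.0543-.11
    f=s['contact_force'];F=np.array([f[:2]@ex,f[2]]);b=np.arctan2(dz,dx)
    print('t',round(s['time'],2),'theta',round(b-.03,3),'r',round(np.hypot(dx,dz),4),'Ftan',(F@[np.sin(b),np.cos(b)]).round(2),'Fout',(F@[-np.cos(b),np.sin(b)]).round(2),'Fy',(f[:2]@ey).round(2),'w',round(s['gripper_width'],3),'step/0.01rad dx,dz',(2.501*np.sin(b)).round(2),(-2.501*np.cos(b)).round(2))
E
python3 -c "
from h import *
lid()"
```

```text
time: 6.68
tool_pos: [0.559, -0.1305, 0.2524]
tool_rot: [-0.001, 0.995, -0.096, -0.002]
contact_force: [-11.1, 3.2, 5.9]
gripper_width: 0.137
t 6.67 theta 0.855 r 0.2542 Ftan -5.12 Fout 11.84 Fy 1.09 w 0.137 step/0.01rad dx,dz 1.93 -1.58
```

```bash
python3 -m handwheel '[{"dx":0.0022,"dy":0,"dz":-0.003,"ax":0,"ay":0,"az":0},{"dx":0.005,"dy":0,"dz":-0.0053,"ax":0,"ay":0,"az":0},{"dx":0.0077,"dy":0,"dz":-0.0073,"ax":0,"ay":0,"az":0},{"dx":0.0105,"dy":0,"dz":-0.0093,"ax":0,"ay":0,"az":0},{"dx":0.0133,"dy":0,"dz":-0.0115,"ax":0,"ay":0,"az":0}]' 255
python3 -c "
from h import *
lid()
f=grab('top','t5.png');f=grab('scene','s5.png');cv2.imwrite('pics/s5z.png',cv2.resize(f['image'][80:260,140:360],None,fx=3.2,fy=3.2,interpolation=2))"
```

```text
time: 7.3
tool_pos: [0.5725, -0.1329, 0.2635]
tool_rot: [-0.001, 0.995, -0.096, -0.002]
contact_force: [-8.5, 2.0, 4.5]
gripper_width: 0.138
t 7.3 theta 0.924 r 0.2548 Ftan -4.54 Fout 8.73 Fy 0.39 w 0.138 step/0.01rad dx,dz 2.04 -1.45
```

View pics/t5.png

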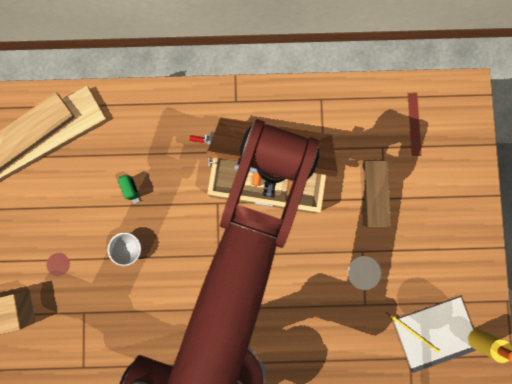

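View pics/s5z.png

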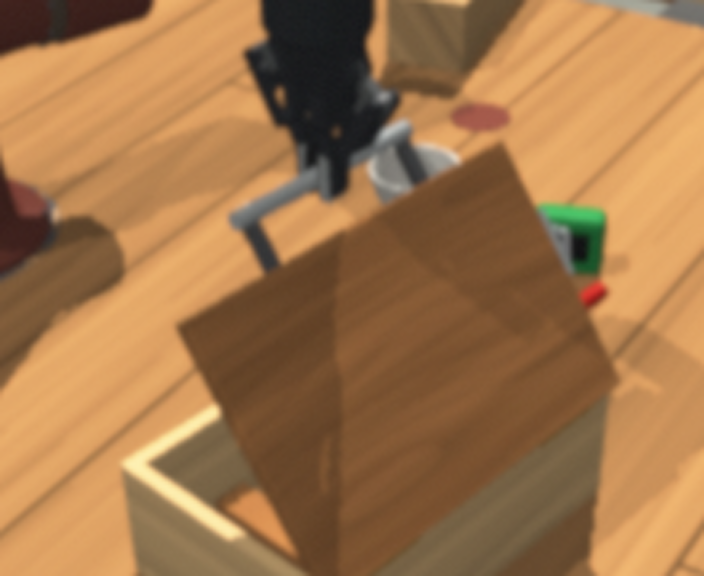

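```bash
cat >> h.py <<'E'
def knob(fs):
    # rays of red blob centroid; knob center via depth
    out=[]
    for f in fs:
        im=f['image'].astype(int);P=pts(f)
        m=(im[...,2]>110)&(im[...,1]<0.4*im[...,2])&(im[...,0]<0.4*im[...,2])
        Q=np.array([[toc(p) for p in r] for r in P[m][None]])[0] if m.any() else np.zeros((0,3))
        vu=np.argwhere(m)
        k=(abs(Q[:,0])<.2)&(abs(Q[:,1]-.212)<.035)&(Q[:,2]>.05)&(Q[:,2]<.25)
        Q=Q[k];vu=vu[k]
        K=f['K'];Rm=q2R(f['rotation']);c=vu.mean(0)
        d=Rm@np.array([(c[1]-K[0,2])/K[0,0],-(c[0]-K[1,2])/K[1,1],-1]);d/=np.linalg.norm(d)
        o=toc(f['xyz']);dc=np.r_[d[:2]@ex,d[:2]@ey,d[2]]
        print('knob px',c[::-1].round(1),len(Q),'med',np.median(Q,0).round(4),'min',Q.min(0).round(3),'max',Q.max(0).round(3))
        # axis of knob lies on this ray at chest y=.212
        s=(Q[:,1].mean()-o[1])/dc[1]; out.append((o,dc))
    if len(out)==2:
        A=np.stack([out[0][1],-out[1][1]],1);s=np.linalg.lstsq(A,out[1][0]-out[0][0],rcond=None)[0]
        a=out[0][0]+s[0]*out[0][1];b=out[1][0]+s[1]*out[1][1];print('tri',((a+b)/2).round(4),'gap',np.linalg.norm(a-b).round(4));return (a+b)/2
E
python3 -c "
from h import *
from scipy.optimize import brentq
K=knob([grab('top'),grab('scene')]);lid()
k=K[[0,2]]
for fz in(.077,.08,.083): print(fz,np.hypot(k[0]+.015,k[1]-fz))
"
```

```text
knob px [196.2 138.6] 70 med [0.0386 0.2112 0.1393] min [0.032 0.193 0.132] max [0.047 0.229 0.144]
knob px [324.7 171.6] 31 med [0.0451 0.2127 0.1423] min [0.039 0.201 0.136] max [0.049 0.229 0.147]
tri [0.0412 0.2133 0.1393] gap 0.0066
t 7.5 theta 0.926 r 0.2547 Ftan -2.9 Fout 7.96 Fy 0.31 w 0.142 step/0.01rad dx,dz 2.04 -1.44
0.077 0.08390503374944057
0.08 0.08170111922726249
0.083 0.07954929966681014
```

```bash
python3 -m handwheel '[{"dx":0.003,"dy":0,"dz":-0.0026,"ax":0,"ay":0,"az":0},{"dx":0.006,"dy":0,"dz":-0.0047,"ax":0,"ay":0,"az":0},{"dx":0.009,"dy":0,"dz":-0.0068,"ax":0,"ay":0,"az":0},{"dx":0.0125,"dy":0,"dz":-0.009,"ax":0,"ay":0,"az":0},{"dx":0.0125,"dy":0,"dz":-0.009,"ax":0,"ay":0,"az":0}]' 255
python3 -c "
from h import *
lid();K=knob([grab('top'),grab('scene')])"
```

```text
time: 8.12
tool_pos: [0.5857, -0.1355, 0.2731]
tool_rot: [-0.001, 0.995, -0.096, -0.0]
contact_force: [-6.5, 1.3, 5.4]
gripper_width: 0.138
t 8.12 theta 0.989 r 0.2553 Ftan -2.79 Fout 8.04 Fy 0.1 w 0.138 step/0.01rad dx,dz 2.13 -1.31
knob px [195.7 139.7] 71 med [0.034  0.2118 0.1443] min [0.028 0.193 0.136] max [0.043 0.23  0.151]
knob px [324.3 169. ] 28 med [0.0411 0.2166 0.1464] min [0.034 0.205 0.142] max [0.045 0.233 0.151]
tri [0.0376 0.2141 0.1451] gap 0.0085
```

```bash
python3 -m handwheel '[{"dx":0.002,"dy":0,"dz":-0.0018,"ax":0,"ay":0,"az":0},{"dx":0.004,"dy":0,"dz":-0.0032,"ax":0,"ay":0,"az":0},{"dx":0.006,"dy":0,"dz":-0.0045,"ax":0,"ay":0,"az":0},{"dx":0.006,"dy":0,"dz":-0.0045,"ax":0,"ay":0,"az":0}]' 255
python3 -c "
from h import *
lid();K=knob([grab('top'),grab('scene')])"
```

```text
time: 8.72
tool_pos: [0.591, -0.1365, 0.2766]
tool_rot: [-0.001, 0.995, -0.096, -0.001]
contact_force: [-4.6, 2.0, 3.7]
gripper_width: 0.136
t 8.72 theta 1.014 r 0.2555 Ftan -2.41 Fout 5.67 Fy 1.1 w 0.136 step/0.01rad dx,dz 2.16 -1.26
knob px [195.6 140.5] 71 med [0.0321 0.2112 0.1454] min [0.026 0.193 0.136] max [0.04 0.23 0.15]
knob px [324.  168.2] 24 med [0.0393 0.2181 0.1478] min [0.033 0.21  0.141] max [0.043 0.231 0.151]
tri [0.0357 0.2142 0.1467] gap 0.0099
```

```bash
python3 -m handwheel '[{"dx":0.0022,"dy":0,"dz":-0.0015,"ax":0,"ay":0,"az":0},{"dx":0.0044,"dy":0,"dz":-0.003,"ax":0,"ay":0,"az":0},{"dx":0.0044,"dy":0,"dz":-0.003,"ax":0,"ay":0,"az":0}]' 255
python3 -c "
from h import *
lid();K=knob([grab('top'),grab('scene')])"
```

```text
time: 9.2
tool_pos: [0.5964, -0.1374, 0.2801]
tool_rot: [-0.001, 0.995, -0.096, 0.0]
contact_force: [-4.9, 2.8, 4.4]
gripper_width: 0.137
t 9.2 theta 1.039 r 0.2559 Ftan -2.57 Fout 6.38 Fy 1.86 w 0.137 step/0.01rad dx,dz 2.19 -1.2
knob px [195.  141.2] 72 med [0.0294 0.2114 0.1485] min [0.023 0.193 0.14 ] max [0.037 0.231 0.156]
knob px [323.9 166.3] 24 med [0.0355 0.2215 0.1502] min [0.027 0.211 0.145] max [0.041 0.229 0.155]
tri [0.0331 0.2153 0.1505] gap 0.0113
```

```bash
python3 -m handwheel '[{"dx":0.0022,"dy":0,"dz":-0.0013,"ax":0,"ay":0,"az":0},{"dx":0.0035,"dy":0,"dz":-0.002,"ax":0,"ay":0,"az":0},{"dx":0.0035,"dy":0,"dz":-0.002,"ax":0,"ay":0,"az":0}]' 255
python3 -c "
from h import *
lid();K=knob([grab('top'),grab('scene')])"
```

```text
time: 9.68
tool_pos: [0.5997, -0.1381, 0.282]
tool_rot: [-0.001, 0.995, -0.096, 0.0]
contact_force: [-4.4, 3.1, 4.4]
gripper_width: 0.139
t 9.68 theta 1.055 r 0.2559 Ftan -2.28 Fout 6.13 Fy 2.25 w 0.139 step/0.01rad dx,dz 2.21 -1.17
knob px [194.6 142. ] 73 med [0.0266 0.2123 0.1498] min [0.021 0.194 0.141] max [0.034 0.231 0.156]
knob px [323.8 165.9] 15 med [0.0352 0.2223 0.1509] min [0.029 0.215 0.146] max [0.038 0.228 0.156]
tri [0.0312 0.2165 0.1504] gap 0.0125
```

```bash
python3 -m handwheel '[{"dx":0.0022,"dy":0,"dz":-0.0012,"ax":0,"ay":0,"az":0},{"dx":0.0035,"dy":0,"dz":-0.0019,"ax":0,"ay":0,"az":0},{"dx":0.0035,"dy":0,"dz":-0.0019,"ax":0,"ay":0,"az":0}]' 255
python3 -c "
from h import *
lid();K=knob([grab('top')])"
```

```text
time: 10.15
tool_pos: [0.6032, -0.1387, 0.2839]
tool_rot: [-0.001, 0.995, -0.096, 0.0]
contact_force: [-4.2, 3.4, 5.5]
gripper_width: 0.133
t 10.15 theta 1.07 r 0.256 Ftan -1.77 Fout 7.03 Fy 2.57 w 0.133 step/0.01rad dx,dz 2.23 -1.13
knob px [194.5 143.3] 73 med [0.0225 0.2113 0.1529] min [0.016 0.193 0.145] max [0.03  0.23  0.158]
```

```bash
python3 -m handwheel '[{"dx":0.001,"dy":0,"dz":-0.0005,"ax":0,"ay":0,"az":0},{"dx":0.002,"dy":0,"dz":-0.001,"ax":0,"ay":0,"az":0},{"dx":0.002,"dy":0,"dz":-0.001,"ax":0,"ay":0,"az":0}]' 255
python3 -c "
from h import *
lid();K=knob([grab('top')])"
```

```text
time: 10.58
tool_pos: [0.6041, -0.1388, 0.2844]
tool_rot: [-0.001, 0.995, -0.096, -0.001]
contact_force: [-7.9, 4.1, 5.9]
gripper_width: 0.141
t 10.57 theta 1.074 r 0.2561 Ftan -4.9 Fout 9.12 Fy 2.52 w 0.141 step/0.01rad dx,dz 2.23 -1.12
knob px [193.2 148. ] 78 med [0.0081 0.2118 0.1594] min [0.002 0.193 0.152] max [0.016 0.231 0.166]
```

```bash
python3 -m handwheel '[{"dx":-0.0012,"dy":0,"dz":0.0006,"ax":0,"ay":0,"az":0},{"dx":-0.0012,"dy":0,"dz":0.0006,"ax":0,"ay":0,"az":0},{"dx":-0.0012,"dy":0,"dz":0.0006,"ax":0,"ay":0,"az":0}]' 255
python3 -c "
from h import *
lid();K=knob([grab('top')])"
```

```text
time: 11.0
tool_pos: [0.6029, -0.1386, 0.2837]
tool_rot: [-0.001, 0.995, -0.096, -0.001]
contact_force: [-7.4, 3.8, 4.7]
gripper_width: 0.14
t 11.0 theta 1.069 r 0.256 Ftan -4.93 Fout 7.83 Fy 2.38 w 0.14 step/0.01rad dx,dz 2.23 -1.14
knob px [192.9 148.7] 76 med [0.0059 0.2119 0.1606] min [-0.     0.193  0.152] max [0.013 0.231 0.166]
```

```bash
python3 -m handwheel '[{"dx":-0.001,"dy":0,"dz":0.0005,"ax":0,"ay":0,"az":0},{"dx":-0.002,"dy":0,"dz":0.001,"ax":0,"ay":0,"az":0},{"dx":-0.002,"dy":0,"dz":0.001,"ax":0,"ay":0,"az":0}]' 255
python3 -c "
from h import *
lid();K=knob([grab('top')])"
```

```text
time: 11.42
tool_pos: [0.6017, -0.1384, 0.283]
tool_rot: [-0.001, 0.995, -0.096, -0.0]
contact_force: [-5.3, 3.0, 5.4]
gripper_width: 0.14
t 11.43 theta 1.063 r 0.256 Ftan -2.67 Fout 7.45 Fy 1.99 w 0.14 step/0.01rad dx,dz 2.22 -1.15
knob px [192.6 149.2] 78 med [0.0044 0.2121 0.1606] min [-0.002  0.193  0.154] max [0.013 0.231 0.168]
```

```bash
python3 -m handwheel '[{"dx":-0.001,"dy":0,"dz":0.0005,"ax":0,"ay":0,"az":0},{"dx":-0.002,"dy":0,"dz":0.001,"ax":0,"ay":0,"az":0},{"dx":-0.002,"dy":0,"dz":0.001,"ax":0,"ay":0,"az":0}]' 255
python3 -c "
from h import *
lid();K=knob([grab('top')])"
```

```text
time: 11.85
tool_pos: [0.6013, -0.1384, 0.2828]
tool_rot: [-0.0, 0.995, -0.096, 0.002]
contact_force: [-0.6, 2.0, 5.3]
gripper_width: 0.136
t 11.85 theta 1.062 r 0.2559 Ftan 1.63 Fout 5.15 Fy 1.86 w 0.136 step/0.01rad dx,dz 2.22 -1.15
knob px [192.6 149.3] 77 med [0.0041 0.2128 0.1608] min [-0.003  0.193  0.151] max [0.012 0.231 0.166]
```

```bash
python3 -m handwheel '[{"dx":0,"dy":0,"dz":0,"ax":0,"ay":0,"az":0},{"dx":0,"dy":0,"dz":0,"ax":0,"ay":0,"az":0},{"dx":0,"dy":0,"dz":0,"ax":0,"ay":0,"az":0}]' 150
python3 -c "
from h import *
lid();st();K=knob([grab('top')]);grab('wrist','w6.png')"
```

```text
time: 12.28
tool_pos: [0.6001, -0.1391, 0.2799]
tool_rot: [0.0, 0.995, -0.096, -0.0]
contact_force: [0.1, 0.3, -0.9]
gripper_width: 0.411
t 12.28 theta 1.053 r 0.2538 Ftan -0.39 Fout -0.81 Fy 0.36 w 0.411 step/0.01rad dx,dz 2.21 -1.17
t 12.28 tcp [ 0.6001 -0.1391  0.2799] chest [-0.0141 -0.0023  0.2799] F [ 0.1   0.35 -0.89] w 0.411
Fchest 0.03 0.36 -0.89
knob px [192.4 149.2] 76 med [0.0044 0.2133 0.1608] min [-0.003  0.192  0.154] max [0.013 0.231 0.167]
```

View pics/w6.png

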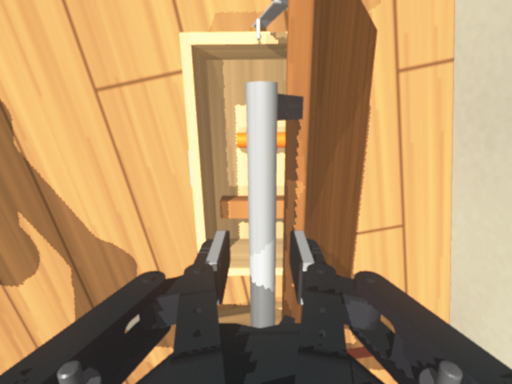

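```bash
python3 -m handwheel '[{"dx":-0.001,"dy":0,"dz":-0.02,"ax":0,"ay":0,"az":0},{"dx":-0.001,"dy":0,"dz":-0.06,"ax":0,"ay":0,"az":0},{"dx":-0.001,"dy":0,"dz":-0.065,"ax":0,"ay":0,"az":0},{"dx":-0.001,"dy":0,"dz":-0.065,"ax":0,"ay":0,"az":0}]' 150
python3 -c "
from h import *
st();K=knob([grab('top'),grab('scene','s7.png')])
f=grab('scene');cv2.imwrite('pics/s7z.png',cv2.resize(f['image'][60:260,140:360],None,fx=3,fy=3,interpolation=2))
print(delta(cw(-.032,.221,.345)))"
```

```text
time: 12.88
tool_pos: [0.5994, -0.1389, 0.3466]
tool_rot: [0.0, 0.995, -0.096, 0.001]
contact_force: [-0.5, -0.2, -0.1]
gripper_width: 0.418
t 12.88 tcp [ 0.5994 -0.1389  0.3466] chest [-0.0148 -0.0022  0.3466] F [-0.55 -0.22 -0.06] w 0.418
Fchest -0.5 -0.32 -0.06
knob px [192.7 149.3] 78 med [0.0041 0.212  0.1611] min [-0.003  0.193  0.154] max [0.012 0.231 0.167]h.py:48: RuntimeWarning: Mean of empty slice.
  K=f['K'];Rm=q2R(f['rotation']);c=vu.mean(0)
  ret = um.true_divide(
  return _methods._mean(a, axis=axis, dtype=dtype,
Traceback (most recent call last):
  File "h.py", line 51, in knob
    print('knob px',c[::-1].round(1),len(Q),'med',np.median(Q,0).round(4),'min',Q.min(0).round(3),'max',Q.max(0).round(3))
                                                                                ~~~~~^^^
ValueError: zero-size array to reduction operation minimum which has no identity
```

```bash
python3 -c "
from h import *
print(delta(cw(-.032,.221,.345)))"
python3 -m handwheel '[{"dx":-0.017,"dy":-0.06,"dz":0,"ax":0,"ay":0,"az":0},{"dx":-0.017,"dy":-0.12,"dz":0,"ax":0,"ay":0,"az":0},{"dx":-0.017,"dy":-0.18,"dz":0,"ax":0,"ay":0,"az":0},{"dx":-0.017,"dy":-0.223,"dz":0,"ax":0,"ay":0,"az":0},{"dx":-0.017,"dy":-0.223,"dz":0,"ax":0,"ay":0,"az":0}]' 255
python3 -c "
from h import *
st();f=grab('scene');cv2.imwrite('pics/s7z.png',cv2.resize(f['image'][60:260,140:360],None,fx=3,fy=3,interpolation=2))
grab('wrist','w7.png');K=knob([grab('wrist')]);print(delta(cw(-.032,.221,.105)))"
```

```text
(array([-0.0178, -0.223 , -0.0008]), array([-0.   ,  0.002, -0.006]))
time: 13.6
tool_pos: [0.6245, 0.0861, 0.343]
tool_rot: [0.0, 0.996, -0.094, -0.002]
contact_force: [0.2, -0.3, 0.1]
gripper_width: 0.004
t 13.6 tcp [0.6245 0.0861 0.343 ] chest [-0.0319  0.2236  0.343 ] F [ 0.17 -0.25  0.14] w 0.004
Fchest 0.21 -0.22 0.14
knob px [287.  174.1] 297 med [0.0048 0.2135 0.1619] min [-0.002  0.193  0.154] max [0.013 0.231 0.165]
(array([-0.0005, -0.0009,  0.239 ]), array([ 0.001,  0.002, -0.006]))
```

View pics/s7z.png

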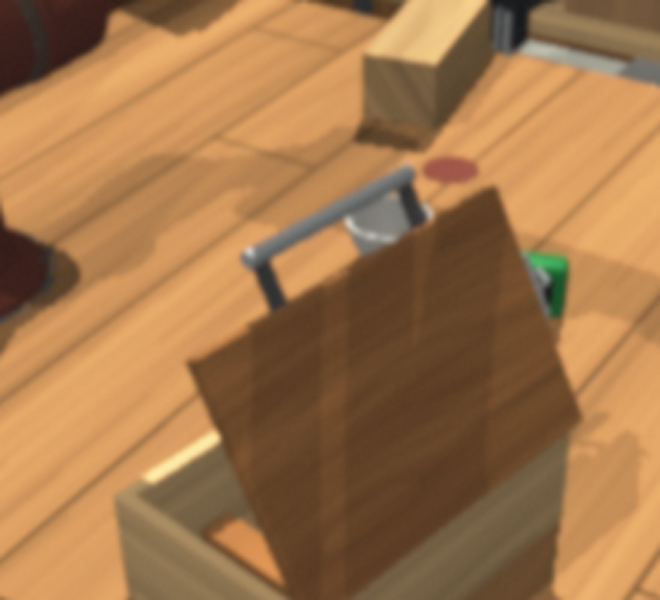

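View pics/w7.png

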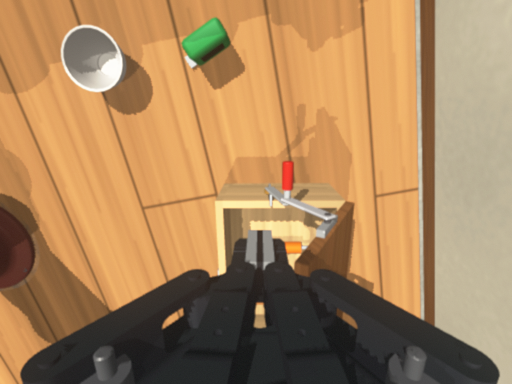

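```bash
python3 -m handwheel '[{"dx":0,"dy":0.003,"dz":0.06,"ax":0,"ay":0,"az":0},{"dx":0,"dy":0.003,"dz":0.12,"ax":0,"ay":0,"az":0},{"dx":0,"dy":0.003,"dz":0.18,"ax":0,"ay":0,"az":0},{"dx":0,"dy":0.003,"dz":0.22,"ax":0,"ay":0,"az":0},{"dx":0,"dy":0.003,"dz":0.238,"ax":0,"ay":0,"az":0}]' 255
python3 -m handwheel '[{"dx":0,"dy":0,"dz":0,"ax":0,"ay":0,"az":0},{"dx":0,"dy":0,"dz":0,"ax":0,"ay":0,"az":0}]' 255
python3 -c "
from h import *
st();f=grab('wrist','w8.png');K=knob([f])"
```

```text
time: 14.38
tool_pos: [0.6223, 0.0789, 0.1037]
tool_rot: [0.0, 0.995, -0.097, -0.003]
contact_force: [-0.5, 0.1, 0.9]
gripper_width: 0.003
time: 14.62
tool_pos: [0.6262, 0.08, 0.1099]
tool_rot: [-0.0, 0.995, -0.096, 0.002]
contact_force: [-0.9, 0.1, 0.2]
gripper_width: 0.001
t 14.62 tcp [0.6262 0.08   0.1099] chest [-0.0291  0.2179  0.1099] F [-0.87  0.12  0.16] w 0.001
Fchest -0.88 -0.04 0.16
knob px [325.1 249.4] 1211 med [0.0041 0.2243 0.1614] min [-0.007  0.207  0.149] max [0.013 0.232 0.19 ]
```

View pics/w8.png

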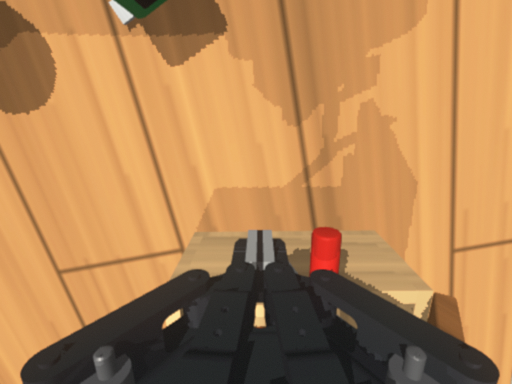

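```bash
python3 -m handwheel '[{"dx":0.005,"dy":0,"dz":0.005,"ax":0,"ay":0,"az":0},{"dx":0.010,"dy":0,"dz":0.006,"ax":0,"ay":0,"az":0},{"dx":0.010,"dy":0,"dz":0.006,"ax":0,"ay":0,"az":0},{"dx":0.010,"dy":0,"dz":0.006,"ax":0,"ay":0,"az":0}]' 255
python3 -c "
from h import *
st();f=grab('wrist','w9.png');K=knob([f])"
```

```text
time: 15.18
tool_pos: [0.6343, 0.0785, 0.1011]
tool_rot: [-0.0, 0.995, -0.096, -0.0]
contact_force: [0.1, 0.3, 0.4]
gripper_width: 0.001
t 15.18 tcp [0.6343 0.0785 0.1011] chest [-0.0208  0.2179  0.1011] F [0.06 0.32 0.36] w 0.001
Fchest -0.0 0.32 0.36
knob px [312.3 254. ] 1104 med [0.0039 0.2268 0.1611] min [-0.002  0.214  0.149] max [0.013 0.232 0.185]
```

View pics/w9.png

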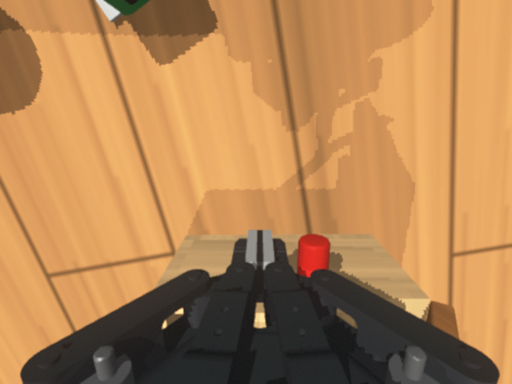

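```bash
python3 -c "
from h import *
f=dict(np.load('pics/wrist2.npz'));P=pts(f)
T=np.array([0.4705,-0.1168,0.1005]);Rt=RG
L=(P-T)@Rt
for u in (275,280,290,300,310,320,330,340): print(u,[(v,(L[v,u]*1000).round().tolist()) for v in range(240,330,12) if L[v,u,2]<-.03])
"
```

```text
275 [(240, [8.0, -7.0, -42.0]), (252, [7.0, -6.0, -54.0]), (264, [6.0, -13.0, -76.0]), (276, [5.0, -12.0, -83.0]), (288, [5.0, -12.0, -90.0]), (300, [4.0, -17.0, -103.0]), (312, [4.0, -17.0, -109.0]), (324, [4.0, -13.0, -109.0])]
280 [(240, [11.0, -7.0, -41.0]), (252, [10.0, -7.0, -54.0]), (264, [8.0, -13.0, -76.0]), (276, [7.0, -12.0, -83.0]), (288, [7.0, -12.0, -91.0]), (300, [6.0, -17.0, -104.0]), (312, [5.0, -18.0, -109.0]), (324, [5.0, -18.0, -114.0])]
290 [(276, [12.0, -12.0, -82.0]), (288, [11.0, -12.0, -90.0]), (300, [9.0, -17.0, -103.0]), (312, [8.0, -18.0, -109.0]), (324, [8.0, -16.0, -113.0])]
300 [(276, [17.0, -7.0, -75.0]), (288, [14.0, -12.0, -90.0]), (300, [12.0, -17.0, -104.0]), (312, [12.0, -17.0, -109.0]), (324, [11.0, -16.0, -112.0])]
310 [(276, [20.0, -12.0, -82.0]), (288, [19.0, -8.0, -85.0]), (300, [16.0, -17.0, -103.0]), (312, [15.0, -17.0, -108.0]), (324, [14.0, -17.0, -113.0])]
320 [(276, [23.0, -13.0, -85.0]), (288, [22.0, -11.0, -90.0]), (300, [22.0, -6.0, -90.0]), (312, [23.0, 0.0, -89.0]), (324, [17.0, -17.0, -113.0])]
330 [(276, [27.0, -13.0, -85.0]), (288, [26.0, -12.0, -90.0]), (300, [25.0, -8.0, -92.0]), (312, [27.0, -0.0, -89.0]), (324, [27.0, 6.0, -89.0])]
340 [(276, [31.0, -12.0, -83.0]), (288, [30.0, -11.0, -89.0]), (300, [28.0, -11.0, -95.0]), (324, [32.0, 8.0, -87.0])]
```

```bash
python3 -m handwheel '[{"dx":0.003,"dy":0,"dz":0,"ax":0,"ay":0,"az":0},{"dx":0.0045,"dy":0,"dz":0,"ax":0,"ay":0,"az":0},{"dx":0.006,"dy":0,"dz":0,"ax":0,"ay":0,"az":0},{"dx":0.006,"dy":0,"dz":0,"ax":0,"ay":0,"az":0}]' 255
python3 -c "
from h import *
st();f=grab('wrist','w10.png');K=knob([f])"
```

```text
time: 15.72
tool_pos: [0.6399, 0.0774, 0.1011]
tool_rot: [-0.0, 0.995, -0.096, -0.0]
contact_force: [-0.4, 0.2, 0.4]
gripper_width: -0.001
t 15.72 tcp [0.6399 0.0774 0.1011] chest [-0.0151  0.2179  0.1011] F [-0.41  0.17  0.35] w -0.001
Fchest -0.43 0.09 0.35
knob px [302.5 253.5] 1046 med [0.0054 0.2272 0.1615] min [-0.002  0.215  0.149] max [0.013 0.232 0.184]
```

```bash
python3 -m handwheel '[{"dx":0.0015,"dy":0,"dz":0.0005,"ax":0,"ay":0,"az":0},{"dx":0.003,"dy":0,"dz":0.001,"ax":0,"ay":0,"az":0},{"dx":0.0045,"dy":0,"dz":0.0015,"ax":0,"ay":0,"az":0},{"dx":0.006,"dy":0,"dz":0.002,"ax":0,"ay":0,"az":0}]' 255
python3 -c "
from h import *
st();f=grab('wrist','w11.png');K=knob([f]);K=knob([grab('top')])"
```

```text
time: 16.27
tool_pos: [0.6457, 0.0763, 0.0987]
tool_rot: [-0.0, 0.995, -0.096, -0.001]
contact_force: [-3.0, 1.8, -1.1]
gripper_width: -0.0
t 16.27 tcp [0.6457 0.0763 0.0987] chest [-0.0092  0.2179  0.0987] F [-2.97  1.83 -1.06] w -0.0
Fchest -3.26 1.25 -1.06
knob px [302.4 253.8] 1040 med [0.0111 0.2274 0.1595] min [0.004 0.215 0.147] max [0.019 0.232 0.181]h.py:48: RuntimeWarning: Mean of empty slice.
  K=f['K'];Rm=q2R(f['rotation']);c=vu.mean(0)
  ret = um.true_divide(
  return _methods._mean(a, axis=axis, dtype=dtype,
Traceback (most recent call last):
  File "h.py", line 51, in knob
    print('knob px',c[::-1].round(1),len(Q),'med',np.median(Q,0).round(4),'min',Q.min(0).round(3),'max',Q.max(0).round(3))
                                                                                ~~~~~^^^
ValueError: zero-size array to reduction operation minimum which has no identity
```

```bash
python3 -m handwheel '[{"dx":0.002,"dy":0,"dz":0.0007,"ax":0,"ay":0,"az":0},{"dx":0.004,"dy":0,"dz":0.0014,"ax":0,"ay":0,"az":0},{"dx":0.006,"dy":0,"dz":0.0022,"ax":0,"ay":0,"az":0},{"dx":0.0075,"dy":0,"dz":0.003,"ax":0,"ay":0,"az":0}]' 255
python3 -c "
from h import *
st();f=grab('wrist','w12.png');K=knob([f])"
```

```text
time: 16.88
tool_pos: [0.6533, 0.0746, 0.0957]
tool_rot: [0.0, 0.995, -0.096, -0.0]
contact_force: [-2.9, 0.7, -3.1]
gripper_width: 0.003
t 16.88 tcp [0.6533 0.0746 0.0957] chest [-0.0014  0.2176  0.0957] F [-2.87  0.65 -3.15] w 0.003
Fchest -2.94 0.11 -3.15
knob px [302.3 253.4] 1062 med [0.0189 0.227  0.1562] min [0.012 0.215 0.144] max [0.027 0.232 0.177]
```

```bash
python3 -m handwheel '[{"dx":0.0018,"dy":0,"dz":0.0009,"ax":0,"ay":0,"az":0},{"dx":0.0036,"dy":0,"dz":0.0018,"ax":0,"ay":0,"az":0},{"dx":0.0054,"dy":0,"dz":0.0028,"ax":0,"ay":0,"az":0},{"dx":0.007,"dy":0,"dz":0.0038,"ax":0,"ay":0,"az":0}]' 255
python3 -c "
from h import *
st();f=grab('wrist','w13.png');K=knob([f])"
```

```text
time: 17.42
tool_pos: [0.6595, 0.0734, 0.0916]
tool_rot: [0.0, 0.995, -0.096, -0.001]
contact_force: [-5.6, 1.1, -4.1]
gripper_width: -0.001
t 17.43 tcp [0.6595 0.0734 0.0916] chest [0.0049 0.2176 0.0916] F [-5.65  1.05 -4.06] w -0.001
Fchest -5.75 -0.02 -4.06
knob px [302.  253.6] 1052 med [0.0249 0.2272 0.1527] min [0.018 0.215 0.141] max [0.032 0.232 0.174]
```

```bash
cat > geo.py <<'E'
import numpy as np
from scipy.optimize import brentq
def P(th,r,h): return np.array([.105-r*np.cos(th)+h*np.sin(th),.11+r*np.sin(th)+h*np.cos(th)])
def knee(alpha,r,h,fz,L=.077):
    F=np.array([-.015,fz]);K=F+L*np.array([np.sin(alpha),np.cos(alpha)])
    g=lambda t:np.hypot(*(P(t,r,h)-K))-L
    ts=np.linspace(.3,1.25,300);v=[g(t) for t in ts]
    i=[j for j in range(299) if v[j]*v[j+1]<0]
    if not i:return K,None,None
    t=brentq(g,ts[i[0]],ts[i[0]+1]);Q=P(t,r,h);a=K-F;b=Q-K
    turn=np.arctan2(a[0]*b[1]-a[1]*b[0],a@b) # +ve: turns left
    return K,t,2.67-turn
for r,h,fz in((.122,.0075,.08),(.122,.0075,.083),(.127,0,.08),(.118,.0075,.08)):
    print(r,h,fz)
    for al in np.arange(.2,.8,.05):
        K,t,k=knee(al,r,h,fz)
        if t: print(al.round(2),K.round(4),round(t,3),round(k,3))
E
python3 geo.py
```

```text
0.122 0.0075 0.08
0.2 [0.0003 0.1555] 1.008 3.11
0.25 [0.0041 0.1546] 1.022 3.024
0.3 [0.0078 0.1536] 1.033 2.934
0.35 [0.0114 0.1523] 1.041 2.842
0.4 [0.015  0.1509] 1.046 2.747
0.45 [0.0185 0.1493] 1.047 2.648
0.5 [0.0219 0.1476] 1.044 2.545
0.55 [0.0252 0.1456] 1.036 2.438
0.6 [0.0285 0.1436] 1.023 2.325
0.65 [0.0316 0.1413] 1.004 2.206
0.7 [0.0346 0.1389] 0.979 2.081
0.75 [0.0375 0.1363] 0.946 1.948
0.8 [0.0402 0.1336] 0.904 1.807
0.122 0.0075 0.083
0.2 [0.0003 0.1585] 1.03 3.148
0.25 [0.0041 0.1576] 1.044 3.063
0.3 [0.0078 0.1566] 1.057 2.975
0.35 [0.0114 0.1553] 1.066 2.884
0.4 [0.015  0.1539] 1.072 2.79
0.45 [0.0185 0.1523] 1.075 2.693
0.5 [0.0219 0.1506] 1.074 2.592
0.55 [0.0252 0.1486] 1.068 2.486
0.6 [0.0285 0.1466] 1.058 2.376
0.65 [0.0316 0.1443] 1.042 2.26
0.7 [0.0346 0.1419] 1.019 2.137
0.75 [0.0375 0.1393] 0.989 2.008
0.8 [0.0402 0.1366] 0.951 1.87
0.127 0 0.08
0.2 [0.0003 0.1555] 1.051 3.041
0.25 [0.0041 0.1546] 1.062 2.953
0.3 [0.0078 0.1536] 1.071 2.862
0.35 [0.0114 0.1523] 1.076 2.767
0.4 [0.015  0.1509] 1.078 2.669
0.45 [0.0185 0.1493] 1.076 2.567
0.5 [0.0219 0.1476] 1.069 2.46
0.55 [0.0252 0.1456] 1.058 2.348
0.6 [0.0285 0.1436] 1.041 2.23
0.65 [0.0316 0.1413] 1.017 2.106
0.7 [0.0346 0.1389] 0.986 1.974
0.75 [0.0375 0.1363] 0.947 1.833
0.8 [0.0402 0.1336] 0.897 1.681
0.118 0.0075 0.08
0.2 [0.0003 0.1555] 1.021 3.167
0.25 [0.0041 0.1546] 1.036 3.081
0.3 [0.0078 0.1536] 1.049 2.994
0.35 [0.0114 0.1523] 1.06 2.904
0.4 [0.015  0.1509] 1.067 2.81
0.45 [0.0185 0.1493] 1.071 2.714
0.5 [0.0219 0.1476] 1.07 2.613
0.55 [0.0252 0.1456] 1.066 2.509
0.6 [0.0285 0.1436] 1.056 2.4
0.65 [0.0316 0.1413] 1.041 2.286
0.7 [0.0346 0.1389] 1.019 2.165
0.75 [0.0375 0.1363] 0.991 2.038
0.8 [0.0402 0.1336] 0.954 1.904
```

```bash
python3 -m handwheel '[{"dx":0.0015,"dy":0,"dz":0.001,"ax":0,"ay":0,"az":0},{"dx":0.003,"dy":0,"dz":0.002,"ax":0,"ay":0,"az":0},{"dx":0.0045,"dy":0,"dz":0.003,"ax":0,"ay":0,"az":0},{"dx":0.0045,"dy":0,"dz":0.003,"ax":0,"ay":0,"az":0}]' 255
python3 -c "
from h import *
st();f=grab('wrist','w14.png');K=knob([f])
f=grab('scene');cv2.imwrite('pics/s14z.png',cv2.resize(f['image'][60:260,140:360],None,fx=3,fy=3,interpolation=2))"
```

```text
time: 17.98
tool_pos: [0.6634, 0.0726, 0.0881]
tool_rot: [0.0, 0.995, -0.096, -0.002]
contact_force: [-6.1, 1.4, -4.5]
gripper_width: 0.004
t 17.98 tcp [0.6634 0.0726 0.0881] chest [0.0088 0.2175 0.0881] F [-6.08  1.37 -4.52] w 0.004
Fchest -6.23 0.22 -4.52
knob px [302.1 253.7] 1037 med [0.029  0.2275 0.1498] min [0.022 0.216 0.137] max [0.036 0.232 0.17 ]
```

View pics/s14z.png

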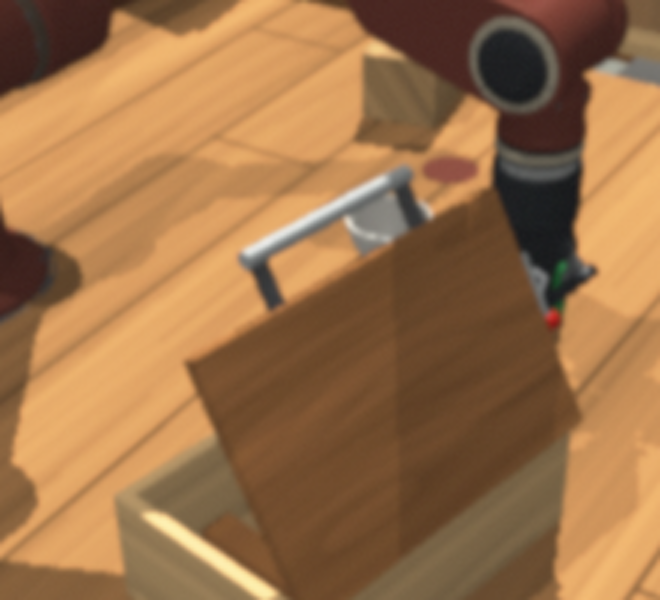

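```bash
python3 -m handwheel '[{"dx":0.001,"dy":0,"dz":0.0007,"ax":0,"ay":0,"az":0},{"dx":0.002,"dy":0,"dz":0.0014,"ax":0,"ay":0,"az":0},{"dx":0.002,"dy":0,"dz":0.0014,"ax":0,"ay":0,"az":0}]' 255
python3 -c "
from h import *
st();f=grab('wrist');K=knob([f])"
```

```text
time: 18.45
tool_pos: [0.6651, 0.0723, 0.0866]
tool_rot: [0.0, 0.995, -0.096, -0.002]
contact_force: [-6.2, 1.9, -3.6]
gripper_width: -0.001
t 18.45 tcp [0.6651 0.0723 0.0866] chest [0.0106 0.2175 0.0866] F [-6.18  1.9  -3.56] w -0.001
Fchest -6.42 0.72 -3.56
knob px [302.1 253.8] 1040 med [0.0307 0.2276 0.1485] min [0.023 0.215 0.136] max [0.038 0.232 0.169]
```

```bash
python3 -m handwheel '[{"dx":-0.002,"dy":0,"dz":-0.001,"ax":0,"ay":0,"az":0},{"dx":-0.004,"dy":0,"dz":-0.002,"ax":0,"ay":0,"az":0},{"dx":-0.007,"dy":0,"dz":-0.003,"ax":0,"ay":0,"az":0}]' 255
python3 -c "
from h import *
st();f=grab('wrist','w15.png');K=knob([f])"
```

```text
time: 18.88
tool_pos: [0.6617, 0.0732, 0.093]
tool_rot: [-0.0, 0.995, -0.096, 0.002]
contact_force: [-0.5, -0.3, 0.0]
gripper_width: -0.001
t 18.88 tcp [0.6617 0.0732 0.093 ] chest [0.0071 0.2178 0.093 ] F [-0.47 -0.31  0.02] w -0.001
Fchest -0.41 -0.39 0.02
knob px [305.7 251.9] 1166 med [0.0294 0.225  0.1488] min [0.023 0.212 0.136] max [0.037 0.232 0.151]
```

View pics/w15.png

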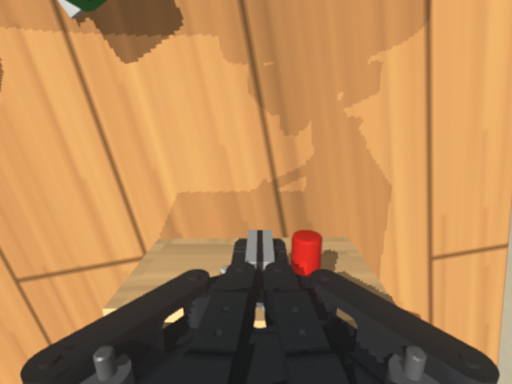

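```bash
python3 -m handwheel '[{"dx":-0.015,"dy":0,"dz":0,"ax":0,"ay":0,"az":0},{"dx":-0.035,"dy":-0.003,"dz":-0.02,"ax":0,"ay":0,"az":0},{"dx":-0.035,"dy":-0.003,"dz":-0.08,"ax":0,"ay":0,"az":0},{"dx":-0.035,"dy":-0.003,"dz":-0.14,"ax":0,"ay":0,"az":0},{"dx":-0.035,"dy":-0.003,"dz":-0.2,"ax":0,"ay":0,"az":0}]' 150
python3 -m handwheel '[{"dx":0,"dy":0,"dz":-0.055,"ax":0,"ay":0,"az":0},{"dx":0,"dy":0,"dz":-0.055,"ax":0,"ay":0,"az":0}]' 150
python3 -c "
from h import *
st();f=grab('wrist','w16.png');K=knob([f])
f=grab('scene');cv2.imwrite('pics/s16z.png',cv2.resize(f['image'][60:260,140:360],None,fx=3,fy=3,interpolation=2))
P=pts(f);im=f['image'].astype(int);sat=im.max(2)-im.min(2)
Q=np.stack([(P[...,:2]-C)@ex,(P[...,:2]-C)@ey,P[...,2]],-1)
m=(sat<30)&(im.max(2)>70)&(Q[...,2]>.29)&(Q[...,2]<.36)&(abs(Q[...,1])<.09)&(abs(Q[...,0])<.1)
print(m.sum(),np.median(Q[m],0),Q[m].min(0),Q[m].max(0))
"
```

```text
time: 19.55
tool_pos: [0.6251, 0.0834, 0.2931]
tool_rot: [-0.0, 0.995, -0.096, 0.0]
contact_force: [-0.3, -0.2, 0.3]
gripper_width: 0.412
time: 19.8
tool_pos: [0.6276, 0.0834, 0.354]
tool_rot: [-0.001, 0.995, -0.096, 0.006]
contact_force: [0.4, 0.2, 0.7]
gripper_width: 0.417
t 19.8 tcp [0.6276 0.0834 0.354 ] chest [-0.0283  0.2215  0.354 ] F [0.4  0.23 0.74] w 0.417
Fchest 0.35 0.31 0.74
knob px [297.6 171.1] 250 med [0.0288 0.213  0.1493] min [0.023 0.193 0.141] max [0.036 0.231 0.153]
371 [-1.21886413e-02 -1.44893948e-06  3.32929405e-01] [-0.02017192 -0.08624993  0.29092159] [0.00690632 0.08321683 0.33813164]
```

View pics/s16z.png

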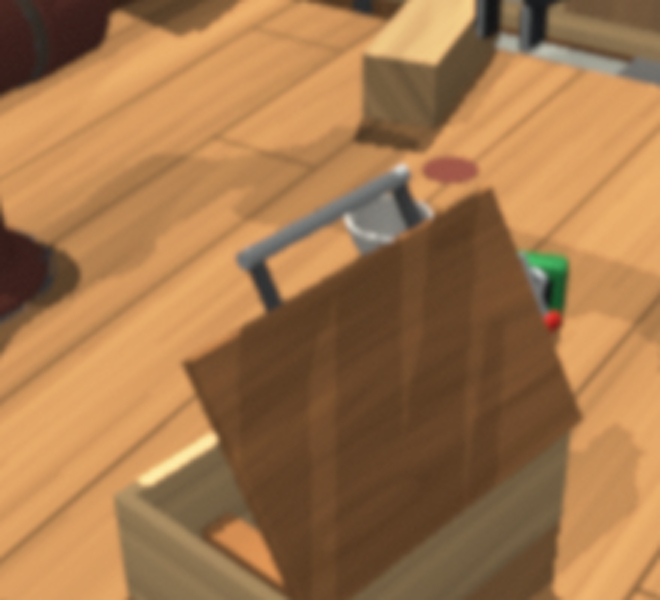

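View pics/w16.png

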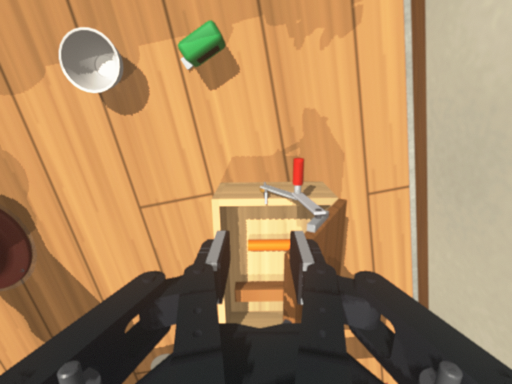

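```bash
python3 -c "
from h import *
f=grab('wrist');P=pts(f);im=f['image'].astype(int);sat=im.max(2)-im.min(2)
Q=np.stack([(P[...,:2]-C)@ex,(P[...,:2]-C)@ey,P[...,2]],-1)
m=(sat<30)&(abs(Q[...,1]-.174)<.014)&(Q[...,2]>.06)&(Q[...,2]<.26)
q=Q[m];print(len(q))
o=np.argsort(q[:,2]);
for z in np.arange(.07,.25,.008):
    k=abs(q[:,2]-z)<.004
    if k.sum(): print(z.round(3),k.sum(),q[k].mean(0).round(4),q[k][:,0].min().round(4),q[k][:,0].max().round(4))
"
```

```text
771
0.07 1 [-0.0158  0.1713  0.0666] -0.0158 -0.0158
0.078 6 [-0.0154  0.1733  0.0804] -0.0197 -0.0111
0.086 15 [-0.0168  0.1729  0.0866] -0.0248 -0.0063
0.094 20 [-0.0121  0.1721  0.0938] -0.0183 -0.0016
0.102 29 [-0.0062  0.1721  0.1019] -0.0186 0.0073
0.11 26 [-0.0041  0.1715  0.1103] -0.0187 0.0116
0.118 42 [-0.0017  0.1702  0.1171] -0.0173 0.0201
0.126 23 [0.0133 0.1727 0.1262] 0.006 0.0225
0.134 18 [0.0165 0.1723 0.1343] 0.0126 0.0227
0.142 36 [0.0252 0.1776 0.1431] 0.0181 0.0383
0.15 54 [0.0292 0.1795 0.1487] 0.0232 0.0385
0.158 19 [0.0327 0.178  0.157 ] 0.0258 0.0401
0.166 25 [0.0331 0.1781 0.1658] 0.0265 0.041
0.174 25 [0.0351 0.1779 0.1741] 0.029 0.0436
0.182 25 [0.0363 0.178  0.1825] 0.0304 0.0439
0.19 29 [0.0391 0.1777 0.1906] 0.032 0.0607
0.198 37 [0.0448 0.1756 0.1985] 0.0334 0.0637
0.206 43 [0.0465 0.1746 0.206 ] 0.0344 0.0612
0.214 50 [0.0471 0.1737 0.2138] 0.0365 0.0564
0.222 122 [0.0451 0.1738 0.222 ] 0.037 0.0542
0.23 35 [0.0416 0.1672 0.2296] 0.0335 0.0465
0.238 87 [0.0345 0.1656 0.2385] 0.0287 0.0423
0.246 3 [0.0368 0.164  0.2424] 0.036 0.0373
```

```bash
python3 -m handwheel '[{"dx":0.015,"dy":0.06,"dz":0,"ax":0,"ay":0,"az":0},{"dx":0.015,"dy":0.12,"dz":0,"ax":0,"ay":0,"az":0},{"dx":0.015,"dy":0.18,"dz":0,"ax":0,"ay":0,"az":0},{"dx":0.015,"dy":0.223,"dz":0,"ax":0,"ay":0,"az":0},{"dx":0.015,"dy":0.223,"dz":0,"ax":0,"ay":0,"az":0}]' 150
python3 -m handwheel '[{"dx":0,"dy":0,"dz":0,"ax":0,"ay":0,"az":0}]' 150
python3 -c "
from h import *
st();f=grab('wrist','w17.png')
P=pts(f);im=f['image'].astype(int);sat=im.max(2)-im.min(2)
Q=np.stack([(P[...,:2]-C)@ex,(P[...,:2]-C)@ey,P[...,2]],-1)
m=(sat<40)&(im.max(2)>70)&(Q[...,2]>.318)&(Q[...,2]<.345)&(abs(Q[...,1])<.09)&(abs(Q[...,0])<.03)
q=Q[m];print(m.sum(),np.median(q,0),q.min(0),q.max(0))
K=knob([grab('top')])
"
```

```text
time: 20.58
tool_pos: [0.5965, -0.1409, 0.3428]
tool_rot: [-0.0, 0.995, -0.098, -0.002]
contact_force: [0.3, 0.4, -0.3]
gripper_width: 0.413
time: 20.7
tool_pos: [0.5975, -0.138, 0.344]
tool_rot: [-0.001, 0.995, -0.096, -0.001]
contact_force: [0.2, -0.4, -0.4]
gripper_width: 0.412
t 20.7 tcp [ 0.5975 -0.138   0.344 ] chest [-0.0168 -0.0017  0.344 ] F [ 0.2  -0.42 -0.4 ] w 0.412
Fchest 0.27 -0.37 -0.4
3905 [-0.01830762  0.01571395  0.33404187] [-0.02551453 -0.08611582  0.31800067] [-0.00742255  0.08417352  0.33717451]
knob px [195.2 141.4] 68 med [0.0291 0.2112 0.148 ] min [0.023 0.192 0.141] max [0.037 0.229 0.154]
```

View pics/w17.png

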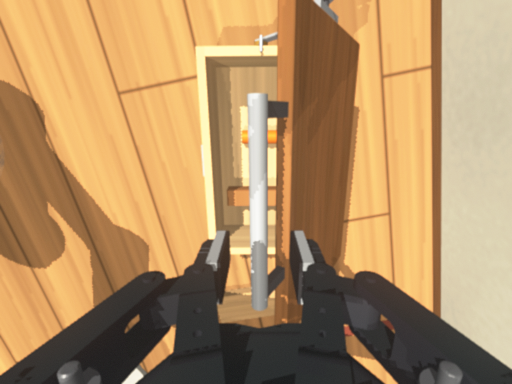

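```bash
python3 -m handwheel '[{"dx":-0.0005,"dy":0,"dz":0.025,"ax":0,"ay":0,"az":0},{"dx":-0.0005,"dy":0,"dz":0.05,"ax":0,"ay":0,"az":0},{"dx":-0.0005,"dy":0,"dz":0.068,"ax":0,"ay":0,"az":0},{"dx":-0.0005,"dy":0,"dz":0.068,"ax":0,"ay":0,"az":0}]' 150
python3 -c "
from h import *
st();f=grab('wrist','w18.png')"
```

```text
time: 21.3
tool_pos: [0.5968, -0.1374, 0.2758]
tool_rot: [-0.0, 0.995, -0.096, -0.002]
contact_force: [-0.1, -0.6, 0.7]
gripper_width: 0.414
t 21.3 tcp [ 0.5968 -0.1374  0.2758] chest [-0.0175 -0.0012  0.2758] F [-0.13 -0.62  0.72] w 0.414
Fchest -0.02 -0.64 0.72
```

View pics/w18.png

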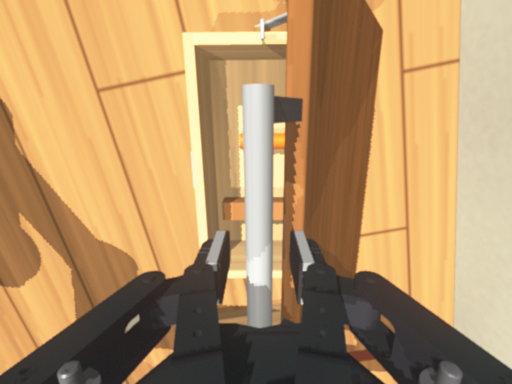

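Rail is centred between the pads (col 258). Close.

```bash
python3 -m handwheel '[{"dx":0,"dy":0,"dz":0,"ax":0,"ay":0,"az":0},{"dx":0,"dy":0,"dz":0,"ax":0,"ay":0,"az":0},{"dx":0,"dy":0,"dz":0,"ax":0,"ay":0,"az":0},{"dx":0,"dy":0,"dz":0,"ax":0,"ay":0,"az":0}]' 255
python3 -c "
from h import *
st();lid();K=knob([grab('top')])
for th in np.arange(1.03,-.01,-.05): print(th.round(2),(toc(rail(th))-toc(rail(1.03))).round(4)*1000)"
```

```text
time: 21.85
tool_pos: [0.5981, -0.1385, 0.2799]
tool_rot: [0.0, 0.995, -0.096, 0.001]
contact_force: [-1.5, 1.5, 4.9]
gripper_width: 0.137
t 21.85 tcp [ 0.5981 -0.1385  0.2799] chest [-0.0161 -0.002   0.2799] F [-1.5   1.52  4.85] w 0.137
Fchest -1.75 1.21 4.85
t 21.85 theta 1.045 r 0.2548 Ftan 0.76 Fout 5.1 Fy 1.21 w 0.137 step/0.01rad dx,dz 2.2 -1.19
knob px [194.9 141.6] 74 med [0.0279 0.2125 0.1491] min [0.021 0.193 0.14 ] max [0.036 0.231 0.156]
1.03 [0. 0. 0.]
0.98 [-10.8  -0.   -6.4]
0.93 [-21.2  -0.  -13.3]
0.88 [-31.2  -0.  -20.7]
0.83 [-40.9  -0.  -28.6]
0.78 [-50.2  -0.  -37. ]
0.73 [-59.   -0.  -45.9]
0.68 [-67.4  -0.  -55.2]
0.63 [-75.3   0.  -64.8]
0.58 [-82.7   0.  -74.9]
0.53 [-89.6  -0.  -85.3]
0.48 [-96.    0.  -96.1]
0.43 [-101.8    0.  -107.1]
0.38 [-107.1    0.  -118.5]
0.33 [-111.8   -0.  -130.1]
0.28 [-115.9   -0.  -141.9]
0.23 [-119.4   -0.  -153.9]
0.18 [-122.3   -0.  -166. ]
0.13 [-124.6   -0.  -178.3]
0.08 [-126.3   -0.  -190.7]
0.03 [-127.4    0.  -203.2]
```

```bash
python3 -m handwheel '[{"dx":-0.0036,"dy":0,"dz":0.002,"ax":0,"ay":0,"az":0},{"dx":-0.0072,"dy":0,"dz":0.0041,"ax":0,"ay":0,"az":0},{"dx":-0.0108,"dy":0,"dz":0.0064,"ax":0,"ay":0,"az":0},{"dx":-0.016,"dy":0,"dz":0.0098,"ax":0,"ay":0,"az":0},{"dx":-0.0212,"dy":0,"dz":0.0133,"ax":0,"ay":0,"az":0}]' 255
python3 -c "
from h import *
st();lid();K=knob([grab('top')])"
```

```text
time: 22.52
tool_pos: [0.5787, -0.1349, 0.2674]
tool_rot: [0.001, 0.995, -0.096, 0.004]
contact_force: [2.7, 0.7, -1.0]
gripper_width: 0.143
t 22.52 tcp [ 0.5787 -0.1349  0.2674] chest [-0.0358 -0.0021  0.2674] F [ 2.74  0.73 -0.96] w 0.143
Fchest 2.55 1.23 -0.96
t 22.52 theta 0.954 r 0.2543 Ftan 1.59 Fout -2.22 Fy 1.23 w 0.143 step/0.01rad dx,dz 2.08 -1.39
knob px [195.8 139.1] 71 med [0.0367 0.2115 0.141 ] min [0.031 0.194 0.134] max [0.045 0.231 0.147]
```

```bash
python3 -m handwheel '[{"dx":-0.010,"dy":0,"dz":0.0074,"ax":0,"ay":0,"az":0},{"dx":-0.0197,"dy":0,"dz":0.0153,"ax":0,"ay":0,"az":0},{"dx":-0.029,"dy":0,"dz":0.0237,"ax":0,"ay":0,"az":0},{"dx":-0.0378,"dy":0,"dz":0.0326,"ax":0,"ay":0,"az":0},{"dx":-0.0462,"dy":0,"dz":0.0419,"ax":0,"ay":0,"az":0}]' 255
python3 -c "
from h import *
st();lid();K=knob([grab('top')])"
```

```text
time: 23.2
tool_pos: [0.5306, -0.1258, 0.2218]
tool_rot: [0.0, 0.995, -0.096, -0.0]
contact_force: [0.1, -2.3, -1.2]
gripper_width: 0.142
t 23.2 tcp [ 0.5306 -0.1258  0.2218] chest [-0.0847 -0.0021  0.2218] F [ 0.05 -2.28 -1.21] w 0.142
Fchest 0.47 -2.23 -1.21
t 23.2 theta 0.689 r 0.2522 Ftan -0.6 Fout -1.15 Fy -2.23 w 0.142 step/0.01rad dx,dz 1.65 -1.88
knob px [197.1 136.5] 67 med [0.0462 0.2116 0.1295] min [0.04  0.193 0.122] max [0.054 0.228 0.136]
```

```bash
python3 -m handwheel '[{"dx":-0.0079,"dy":0,"dz":0.0096,"ax":0,"ay":0,"az":0},{"dx":-0.0153,"dy":0,"dz":0.0197,"ax":0,"ay":0,"az":0},{"dx":-0.0222,"dy":0,"dz":0.0301,"ax":0,"ay":0,"az":0},{"dx":-0.0286,"dy":0,"dz":0.0409,"ax":0,"ay":0,"az":0},{"dx":-0.0344,"dy":0,"dz":0.0519,"ax":0,"ay":0,"az":0}]' 255
python3 -c "
from h import *
st();lid();K=knob([grab('top')])"
```

```text
time: 23.88
tool_pos: [0.4959, -0.1193, 0.1697]
tool_rot: [0.001, 0.995, -0.096, -0.002]
contact_force: [-5.4, -3.8, -0.5]
gripper_width: 0.135
t 23.88 tcp [ 0.4959 -0.1193  0.1697] chest [-0.1201 -0.0021  0.1697] F [-5.42 -3.81 -0.46] w 0.135
Fchest -4.62 -4.75 -0.46
t 23.88 theta 0.439 r 0.2523 Ftan -2.5 Fout 3.91 Fy -4.75 w 0.135 step/0.01rad dx,dz 1.13 -2.23
knob px [197.7 135.6] 69 med [0.0507 0.2104 0.1216] min [0.045 0.193 0.114] max [0.059 0.23  0.126]
```

```bash
python3 -m handwheel '[{"dx":-0.0055,"dy":0,"dz":0.0114,"ax":0,"ay":0,"az":0},{"dx":-0.0102,"dy":0,"dz":0.023,"ax":0,"ay":0,"az":0},{"dx":-0.0145,"dy":0,"dz":0.0348,"ax":0,"ay":0,"az":0},{"dx":-0.018,"dy":0,"dz":0.0468,"ax":0,"ay":0,"az":0},{"dx":-0.021,"dy":0,"dz":0.0585,"ax":0,"ay":0,"az":0}]' 255
python3 -c "
from h import *
st();lid();K=knob([grab('top')])"
```

```text
time: 24.55
tool_pos: [0.4763, -0.1156, 0.1109]
tool_rot: [0.001, 0.995, -0.096, -0.0]
contact_force: [0.4, -4.0, 1.1]
gripper_width: 0.139
t 24.55 tcp [ 0.4763 -0.1156  0.1109] chest [-0.1401 -0.0022  0.1109] F [ 0.36 -4.    1.12] w 0.139
Fchest 1.1 -3.86 1.12
t 24.55 theta 0.192 r 0.2512 Ftan 1.34 Fout -0.82 Fy -3.86 w 0.139 step/0.01rad dx,dz 0.55 -2.44
knob px [198.2 135. ] 67 med [0.0542 0.2114 0.1147] min [0.047 0.193 0.107] max [0.062 0.23  0.122]
```

```bash
python3 -m handwheel '[{"dx":-0.0018,"dy":0,"dz":0.01,"ax":0,"ay":0,"az":0},{"dx":-0.003,"dy":0,"dz":0.02,"ax":0,"ay":0,"az":0},{"dx":-0.004,"dy":0,"dz":0.029,"ax":0,"ay":0,"az":0},{"dx":-0.0045,"dy":0,"dz":0.035,"ax":0,"ay":0,"az":0},{"dx":-0.0045,"dy":0,"dz":0.035,"ax":0,"ay":0,"az":0}]' 255
python3 -c "
from h import *
st();lid();K=knob([grab('top')])"
```

```text
time: 25.22
tool_pos: [0.4719, -0.1148, 0.0756]
tool_rot: [0.001, 0.995, -0.096, -0.0]
contact_force: [1.3, -6.4, -3.3]
gripper_width: 0.141
t 25.23 tcp [ 0.4719 -0.1148  0.0756] chest [-0.1445 -0.0022  0.0756] F [ 1.28 -6.45 -3.33] w 0.141
Fchest 2.46 -6.1 -3.33
t 25.23 theta 0.049 r 0.2503 Ftan -3.12 Fout -2.72 Fy -6.1 w 0.141 step/0.01rad dx,dz 0.2 -2.49
knob px [198.4 134.9] 69 med [0.0556 0.2118 0.111 ] min [0.049 0.193 0.103] max [0.063 0.23  0.116]
```

Creep down until the lid bottoms out (Fz turns positive).

```bash
python3 -m handwheel '[{"dx":0,"dy":0,"dz":0.002,"ax":0,"ay":0,"az":0},{"dx":0,"dy":0,"dz":0.004,"ax":0,"ay":0,"az":0},{"dx":0,"dy":0,"dz":0.006,"ax":0,"ay":0,"az":0},{"dx":0,"dy":0,"dz":0.006,"ax":0,"ay":0,"az":0}]' 255
python3 -c "
from h import *
st();lid()"
```

```text
time: 25.78
tool_pos: [0.4717, -0.1148, 0.07]
tool_rot: [0.001, 0.995, -0.096, -0.001]
contact_force: [-0.7, -5.4, -1.4]
gripper_width: 0.139
t 25.77 tcp [ 0.4717 -0.1148  0.07  ] chest [-0.1447 -0.0022  0.07  ] F [-0.67 -5.44 -1.42] w 0.139
Fchest 0.36 -5.47 -1.42
t 25.77 theta 0.027 r 0.2501 Ftan -1.4 Fout -0.44 Fy -5.47 w 0.139 step/0.01rad dx,dz 0.14 -2.5
```

```bash
python3 -m handwheel '[{"dx":0,"dy":0,"dz":0.0015,"ax":0,"ay":0,"az":0},{"dx":0,"dy":0,"dz":0.003,"ax":0,"ay":0,"az":0},{"dx":0,"dy":0,"dz":0.003,"ax":0,"ay":0,"az":0}]' 255
python3 -c "
from h import *
st();lid()"
```

```text
time: 26.15
tool_pos: [0.4717, -0.1148, 0.0688]
tool_rot: [0.001, 0.995, -0.096, -0.001]
contact_force: [-6.6, -3.5, 8.3]
gripper_width: 0.139
t 26.15 tcp [ 0.4717 -0.1148  0.0688] chest [-0.1447 -0.0022  0.0688] F [-6.61 -3.54  8.3 ] w 0.139
Fchest -5.84 -4.7 8.3
t 26.15 theta 0.022 r 0.25 Ftan 7.99 Fout 6.27 Fy -4.7 w 0.139 step/0.01rad dx,dz 0.13 -2.5
```

```bash
python3 -m handwheel '[{"dx":0,"dy":0,"dz":0,"ax":0,"ay":0,"az":0},{"dx":0,"dy":0,"dz":0,"ax":0,"ay":0,"az":0},{"dx":0,"dy":0,"dz":0,"ax":0,"ay":0,"az":0},{"dx":0,"dy":0,"dz":0,"ax":0,"ay":0,"az":0}]' 150
python3 -m handwheel '[{"dx":0,"dy":0,"dz":-0.03,"ax":0,"ay":0,"az":0},{"dx":0,"dy":0,"dz":-0.08,"ax":0,"ay":0,"az":0},{"dx":0,"dy":0,"dz":-0.13,"ax":0,"ay":0,"az":0},{"dx":0,"dy":0,"dz":-0.13,"ax":0,"ay":0,"az":0}]' 150
python3 -c "
from h import *
st();f=grab('wrist','w20.png')
P=pts(f);Q=np.stack([(P[...,:2]-C)@ex,(P[...,:2]-C)@ey,P[...,2]],-1)
im=f['image'].astype(int);sat=im.max(2)-im.min(2)
m=(sat<40)&(im.min(2)>120)&(Q[...,2]>.1)&(Q[...,2]<.15)&(abs(Q[...,1])<.09)&(abs(Q[...,0]+.145)<.012)
q=Q[m];print(len(q),np.median(q,0),q.min(0),q.max(0))
K=knob([grab('top')]);f=grab('scene');K=knob([f])
P=pts(f);Q=np.stack([(P[...,:2]-C)@ex,(P[...,:2]-C)@ey,P[...,2]],-1)
for x in(-.09,-.05,0,.05,.09):
  k=(abs(Q[...,0]-x)<.006)&(abs(Q[...,1])<.12)&(Q[...,2]>.1)&(Q[...,2]<.15);print(x,np.median(Q[k][:,2]).round(4))
cv2.imwrite('pics/s20z.png',cv2.resize(f['image'][60:280,140:360],None,fx=2.6,fy=2.6,interpolation=2))"
```

```text
time: 26.65
tool_pos: [0.4725, -0.1139, 0.068]
tool_rot: [-0.0, 0.995, -0.096, -0.0]
contact_force: [0.4, -0.4, 0.0]
gripper_width: 0.408
time: 27.15
tool_pos: [0.4755, -0.1152, 0.2041]
tool_rot: [0.001, 0.995, -0.096, 0.005]
contact_force: [0.1, -0.4, -0.1]
gripper_width: 0.412
t 27.15 tcp [ 0.4755 -0.1152  0.2041] chest [-0.1409 -0.0019  0.2041] F [ 0.11 -0.37 -0.13] w 0.412
Fchest 0.18 -0.35 -0.13
2040 [-0.14615084  0.01136037  0.12383369] [-0.15260138 -0.08553787  0.11715277] [-0.13999571  0.08359312  0.12765527]
knob px [198.3 134.8] 70 med [0.0556 0.212  0.1099] min [0.049 0.193 0.101] max [0.063 0.231 0.119]
knob px [328.3 184.3] 43 med [0.0628 0.2091 0.112 ] min [0.056 0.192 0.106] max [0.068 0.228 0.117]
-0.09 0.1272
-0.05 0.1272
0 0.1273
0.05 0.1271
0.09 0.127
```

View pics/s20z.png

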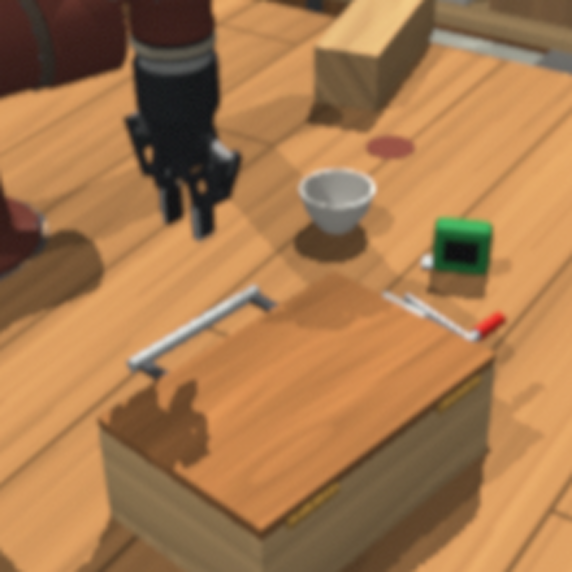

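```bash
python3 -m handwheel '[{"dx":0,"dy":0,"dz":0,"ax":0,"ay":0,"az":0},{"dx":0,"dy":0,"dz":0,"ax":0,"ay":0,"az":0}]' 150; python3 -c "
from h import *
st();print(manip.job_done())"
```

```text
time: 27.55
tool_pos: [0.4719, -0.1138, 0.1968]
tool_rot: [-0.0, 0.995, -0.096, -0.001]
contact_force: [-0.6, 0.4, 0.1]
gripper_width: 0.411
t 27.55 tcp [ 0.4719 -0.1138  0.1968] chest [-0.1447 -0.0012  0.1968] F [-0.57  0.37  0.09] w 0.411
Fchest -0.63 0.26 0.09
the job is handed in; nothing more can be done
None
```

The stay has been tried out end to end and the job was handed in at 27.6 s; it reported no verdict.

- **Raising:** I lifted the lid by its rail to about 1.07 rad, where the stay snapped over. I eased it down and let go. The lid then stood by itself, with the knob not moving.
- **Breaking the joint:** I pushed the knob about 26 mm with the closed fingertips, at no more than about 7–8 N. The knee then read about 2.24 rad off the camera points, so about 2.16 at the end of the push. The lid stayed up.
- **Closing:** I took the rail again, lowered the lid at about 0.4 rad/s until it bottomed out, and released it.

**Last checks:**
- The rail top is at 0.124 m and the lid surface is flat at 0.127 m, both the same as at the start.
- The knob is back at its starting pixels.
- The gripper is about 100 mm clear of the rail with no contact force.

**What disagreed or went unmeasured:**
- **Fingertips:** they end about 37 mm short of the reported TCP. My first grip therefore closed on air above the rail, without touching anything, and I corrected for it from the camera depth.
- **Rail arc:** the measured radius drifted up to 6 mm from nominal as the lid rose. I followed the arc by force instead, with up to about 15 N along the lid into its hinge.
- **Foot and other things:** I did not measure the foot's shift. The pull on the stay stayed low, with never more than about 5 N across the rail. The tape, offcut and tub were never approached, but I did not measure their positions afterwards.

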